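Dock the battery pack on its bench charger and start the charge

ROBOT

A 6-joint arm with a two-finger parallel gripper is mounted at the origin on the work surface; the furniture and walls round the work are solid. World frame = base frame: x ahead of the robot, y to its left, z up, the work surface at z = 0. Lengths are in m, angles in rad, forces in N, time in s.
With the tool pointing down it reaches from about 0.375 to 0.975 m from the base axis. Payload 3.8 kg.
Tool frame: the origin (TCP) lies on the centre line of the jaws, within the pads' length; the fingertips stand 25 mm ahead of it and the grasp point (between the pads) lies 6 mm ahead of it; y points along the fingers, z is the direction in which the jaws open and shut, and the axes are right-handed (so a half turn about y gives the same grasp; the last joint's range is limited). The gripper opens to 85 mm and grips with 20 to 120 N. Pads are 22 mm wide; open, the fingers measure 114 mm over their backs; the gripper's body (76 mm by 85 mm) begins 54 mm behind the grasp point. The pads swing forward as they close: fully open they stand 13 mm farther back than shut.
Start: joints at [-0.037, 0.264, 1.604, -0, 1.274, -0.037], TCP at [0.675, -0, 0.219] pointing down, gripper open.
Joint ranges: [-2.63, 2.63], [-0.94, 2.18], [0.31, 2.57], [-1.31, 4.45], [0, 2.66], [-2.55, 2.55]. Speed limits (rad/s): [2.57, 2.57, 3.14, 3.14, 3.14, 3.14].

INTERFACE

Orientations are given as a rotation vector (axis times angle).
In Python, from workcell import bot gives the robot as it stands.
- The arm moves only by the shell command python3 -m jog 'ROWS' [FORCE]. ROWS is JSON, a list of rows, each a list of 5 numbers: the shift along the world's x, y, z in mm, then the turn about the world's z in degrees, then the finger opening in mm, from 0 to 85.4. A call has exactly 10 rows; each row is the pose to reach, as a shift and turn from the pose commanded when the call began; what a row does not reach only later rows make up. A row lasts 1/8 s, in which the tool goes at most 62.5 mm and 10.7 degrees, less where a joint would pass 70% of its speed; a pose out of reach is approached as far as the arm can. A call with a gripper value outside its range is refused whole. The fingers move at their own pace and stop on an object; FORCE is the grip in N (left out, the last holds). Time passes only in rows, so rows that repeat a pose let the fingers close, or fill a call up. It gives the time, the measured TCP pose, the force and the opening at its end, in the units of the state.
- bot.read_state(): the state, without advancing time (a new reading comes with each control period).
- bot.read_camera(name): name is "scene" or "top" or "wrist"; returns a dict with "pixels" (400x640x3 uint8, red, green, blue), "fx", "fy", "cx", "cy" (pixels), "R" (3x3) and "t" (3): a world point X has camera coordinates R X + t. Camera axes: x right, y down, z forward; pixel columns grow to the right and rows downward; lengths in m; the calibration is good to about 2 mm. A picture is of the moment at which its call begins. There is no depth.
- bot.finish_job(): hands the job in, once; it reports no verdict.
The state is a dict: "time": time; "q": joint angles; "joint_vel": joint speeds; "joint_torque": joint torques, N m; "tool_pos": TCP position; "tcp_rot": TCP orientation; "wrist_force": force on the tool from outside, world axes, zero at the start; "torque": the same for the moment, N m; "width": opening from 0.0 (shut) to 1.0 (fully open).
Only numpy, scipy, OpenCV 4.12 (cv2) and the standard library are available. Lean on these libraries where they do the work, as an engineer would, in place of code of your own. Each camera call takes 0.05 s, during which the arm holds its last target.

TASK

Dock the blue battery pack on its white bench charger: with the fingertips, push it low on the step of its black foot so that it slides along the bench without tipping, between the two guides and gently fully home, until the spring latch has snapped into the notch in its foot. Then press the green button on top of the pack all the way in, to start the charge, and let go. Nothing is to be gripped or lifted, and the timer, the tape roll and the petri dish stay where they stand.

Things in the scene. Friction and masses are not known exactly. Their poses are not given: they have to be found in the camera images.
- pack: Battery pack, about 0.95 kg, loose: black foot 76 mm long (x) x 84 wide (y) x 28 high, on it a blue tower 45 long x 76 wide up to z = 126 mm. Origin: middle of the foot's underside; z up; x the way it goes into the dock. Starts 84 to 102 mm short of home, up to 14 mm off the dock's middle line, turned up to 0.3 rad. Sliding takes 4 to 8 N. Its weight sits forward: pushed above 40 mm height it may tip.
- pack_rear (a point): Where to push: middle of the rear face of the pack's foot, 14 mm above the bench, 38 mm behind the pack's origin. The face is flat, upright, 84 mm wide, 28 mm high, and looks to the pack's -x. The blue tower begins 30 mm ahead of this face, so the foot makes a low step behind the tower. Each side of the foot has a notch (pack x +5 to +30 mm).
- charge_button (a joint): Green round push button in the middle of the pack's top, 20 mm across, spring loaded, m: 0 out, 0.006 fully in (about 5 N).
- charge_button_top (a point): Middle of the green button's top face, 148 mm above the bench, 14 mm ahead of the pack's origin. It stands 10 mm proud of a black collar, and is pressed straight down.
- dock: Charging dock, fixed: a lane 89 mm wide between an aluminium rail (24 mm high, +y side) and the white charger box (-y side, 50 mm wide, 50 mm high, dock x -12 to +77 mm), closed by two rubber end stops and a white housing 46 mm high. Origin: on the bench, where the pack's origin lies when it is fully home, foot against the end stops, axes parallel. x: into the dock; z up. Latched, the pack has about 2 mm of play.
- dock_mouth (a point): Middle of the dock's mouth, on the bench, 42 mm before the dock's origin (dock x = -42 mm). Here two plates, flared at 22 degrees and 24 mm high, stand 113 mm apart; they narrow to the 89 mm lane at dock x = -12 mm. When the pack is home its rear face is 4 mm inside the mouth.
- contact_block (a joint): Black spring contact block at the dock's inner end, m: 0 out; the pack pushes it in, to 0.008 when the foot meets the end stops (about 2 N there). Driving the pack home against this, the latch and friction takes 8 to 20 N in all.
- latch_bolt (a joint): Steel spring bolt in the charger box, with a red knob on the box's top, m: 0 fully out, 7 mm into the lane. The passing foot presses it back by its bevel (to about 0.005) and it snaps out again into the foot's notch when the pack is home. It needs no handling.
- timer: White bench timer with a display, 38 x 64 x 61 mm, a bystander beyond the dock. Origin: middle of its underside.
- tape_roll: Roll of tan tape lying flat, 96 mm across, 19 mm high, a bystander beyond the dock. Origin: middle of its underside.
- petri_dish: Clear petri dish, 60 mm across, 15 mm high, a bystander between the pipette stand and the ledge. Origin: middle of its underside.

How it is judged:
By the outcome, as a careful person would: the job done as asked, in the order asked, and still so for the second after the job is handed in, with the robot touching nothing.
It also fails if it takes over 66 s, if anything falls off the work surface, if the arm or the gripper's body presses on something with over 40 N, if the wrist force passes 120 N, or if a joint passes its speed limit or range.

## Working session

There is one attempt and no reset: what is moved stays moved. The work goes in short steps, Python scripts to look and compute and a shell command to move; the robot and the scene stay as the last step left them, time stands still between calls to the robot, and variables do not carry over. Pictures are saved under pics/ and viewed, and the job is handed in when it is done.

```bash
mkdir -p pics; ls; python3 - <<'E'
from workcell import bot
import cv2,numpy as np
s=bot.read_state();print(s)
for n in("scene","top","wrist"):
    c=bot.read_camera(n);cv2.imwrite(f"pics/{n}0.png",c["pixels"][:,:,::-1]);np.savez(f"pics/{n}0.npz",**c)
    print(n,c["fx"],c["cx"],c["cy"],(-np.array(c["R"]).T@c["t"]).round(3),np.round(c["R"],3).tolist())
E
```

```text
pics
{'time': 0.0, 'q': array([-3.68822628e-02,  2.64458887e-01,  1.60489921e+00, -1.95334631e-05,
        1.27351218e+00, -3.68712186e-02]), 'joint_vel': array([ 2.55148505e-04, -9.03770831e-05,  1.04241258e-03, -2.80474135e-03,
        1.81841824e-03,  2.68807477e-04]), 'joint_torque': array([ 9.94683680e-03, -5.08369195e+01, -3.61422443e+01, -9.82697908e-03,
        1.01467562e-01, -1.96292953e-03]), 'tool_pos': array([6.74569606e-01, 1.92781742e-05, 2.18216668e-01]), 'tcp_rot': array([-1.21011676,  1.21015758, -1.2085783 ]), 'wrist_force': array([ 0.01407134, -0.76559467, -0.18838013]), 'torque': array([-0.01401829,  0.02500443,  0.0229721 ]), 'width': 0.995173350296641}
scene 450.7574327575032 318.0152703291109 197.14899149312043 [ 0.68  -0.712  0.945] [[0.942, 0.336, 0.007], [0.288, -0.796, -0.532], [-0.173, 0.503, -0.846]]
top 408.02074543777536 324.0921408221668 192.91400719109765 [ 0.385 -0.23   0.959] [[0.012, -1.0, 0.016], [-0.989, -0.014, -0.15], [0.15, -0.014, -0.989]]
wrist 350.34267916457804 325.2256519296788 202.57030825649503 [0.675 0.07  0.374] [[1.0, 0.0, -0.001], [0.001, -0.962, 0.273], [-0.0, -0.273, -0.962]]
```

View pics/scene0.png

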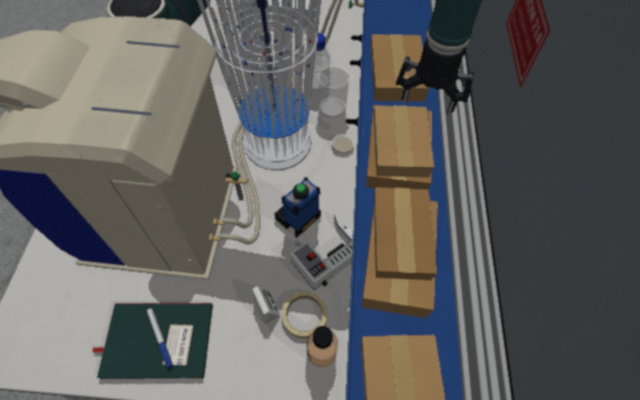

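View pics/top0.png

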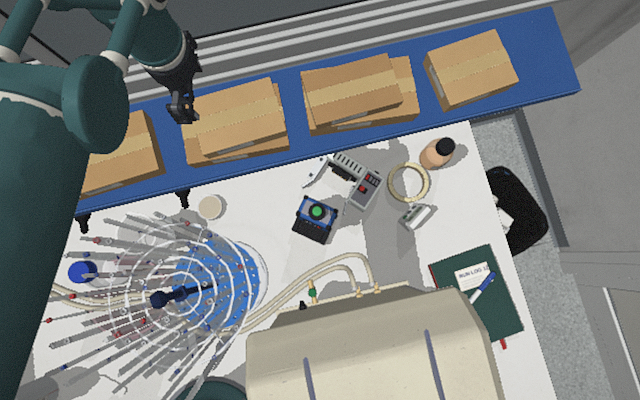

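View pics/wrist0.png

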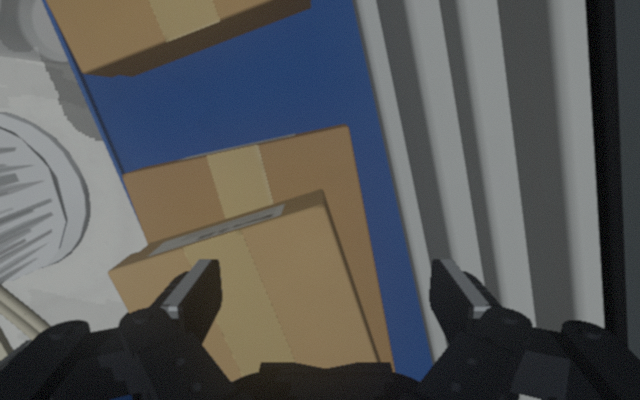

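```bash
python3 - <<'E'
import cv2
a=cv2.imread("pics/top0.png")[130:260,270:440];cv2.imwrite("pics/tz.png",cv2.resize(a,None,fx=4.6,fy=4.6,interpolation=2))
a=cv2.imread("pics/scene0.png")[165:300,230:370];cv2.imwrite("pics/sz.png",cv2.resize(a,None,fx=4.4,fy=4.4,interpolation=2))
E
```

```text
(no output)
```

View pics/tz.png

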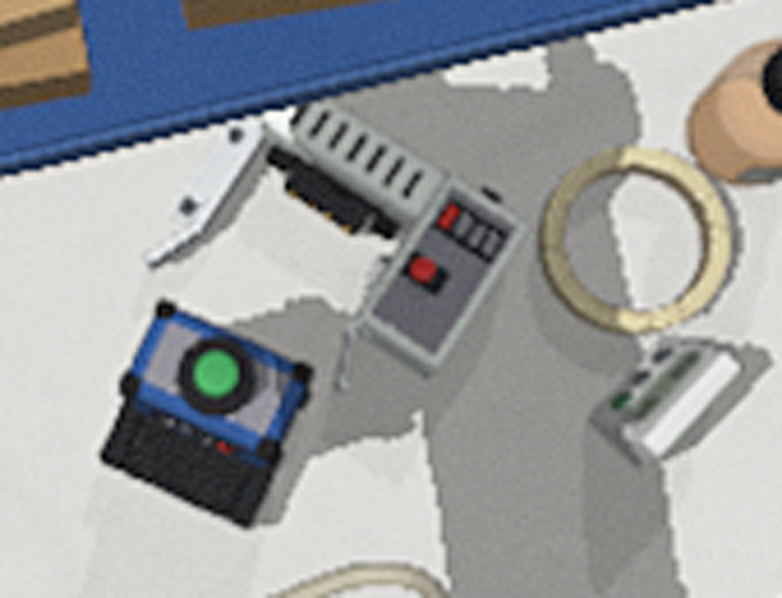

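View pics/sz.png

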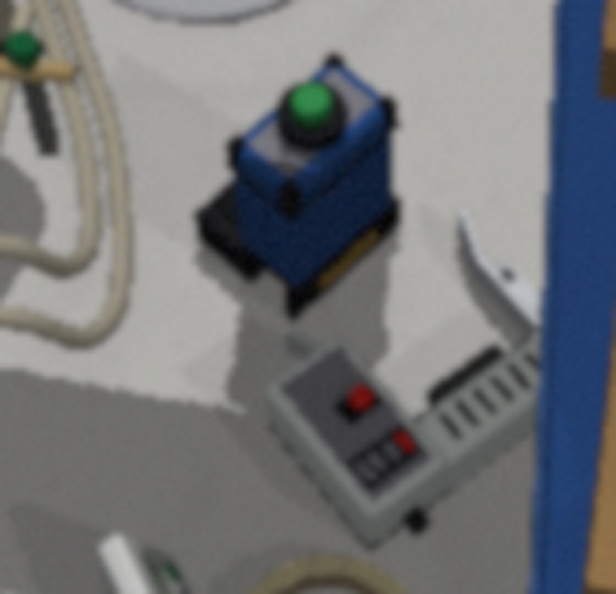

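```bash
cat > h.py <<'E'
import numpy as np,cv2
def ld(f): return np.load(f"pics/{f}.npz")
def ray(c,u,v):
    d=c["R"].T@np.array([(u-c["cx"])/c["fx"],(v-c["cy"])/c["fy"],1]);o=-c["R"].T@c["t"];return o,d/np.linalg.norm(d)
def plane(c,u,v,z):
    o,d=ray(c,u,v);return o+d*(z-o[2])/d[2]
def two(a,pa,b,pb):
    o1,d1=ray(a,*pa);o2,d2=ray(b,*pb)
    s=np.linalg.lstsq(np.stack([d1,-d2],1),o2-o1,rcond=None)[0]
    p,q=o1+s[0]*d1,o2+s[1]*d2;return (p+q)/2,np.linalg.norm(p-q)
def proj(c,X):
    p=c["R"]@np.array(X)+c["t"];return p[0]/p[2]*c["fx"]+c["cx"],p[1]/p[2]*c["fy"]+c["cy"]
E
python3 - <<'E'
from h import *
T,S=ld("top0"),ld("scene0")
def blob(c,lo,hi,box):
    h=cv2.cvtColor(c["pixels"],cv2.COLOR_RGB2HSV);m=cv2.inRange(h,lo,hi);x0,y0,x1,y1=box
    k=np.zeros_like(m);k[y0:y1,x0:x1]=m[y0:y1,x0:x1];M=cv2.moments(k,True);return M["m10"]/M["m00"],M["m01"]/M["m00"],M["m00"]
gt=blob(T,(45,120,60),(80,255,255),(300,195,335,225));gs=blob(S,(45,120,60),(80,255,255),(285,175,320,205));print(gt,gs)
g,e=two(T,gt[:2],S,gs[:2]);print("button",g.round(4),e, "top plane .148",plane(T,*gt[:2],.148).round(4),"scene",plane(S,*gs[:2],.147).round(4))
t=lambda x,y:(270+(x+.5)/4.6-.5,130+(y+.5)/4.6-.5)
s=lambda x,y:(230+(x+.5)/4.4-.5,165+(y+.5)/4.4-.5)
for n,a,b in [("knob",(424,268),(361,397)),("boxA",(365,320),(340,350)),("boxB",(430,370),(270,395)),("boxC",(450,180),(440,460)),("boxD",(522,225),(372,542)),("ledge?",(0,165),(0,0))]:
    p,e=two(T,t(*a),S,s(*b));print(n,p.round(4),round(e,4),plane(T,*t(*a),.05).round(4))
print("foot rear",[plane(T,*t(*p),.028).round(4) for p in [(103,458),(248,525)]])
print("tower top corners",[plane(T,*t(*p),.126).round(4) for p in [(165,310),(302,370),(130,385),(268,450)]])
print("rail plate",[plane(T,*t(*p),.024).round(4) for p in [(150,262),(245,135),(268,112)]], "plate -y",[plane(T,*t(*p),.024).round(4) for p in [(345,385),(352,325)]])
print("ledge edge z=0 pts",[plane(T,*t(*p),0).round(3) for p in [(0,172),(700,5)]])
E
```

```text
(316.5421686746988, 210.710843373494, 83.0) (300.3076923076923, 187.90769230769232, 65.0)
button [ 0.4726 -0.2267  0.1443] 0.0011379790253594078 top plane .148 [ 0.4717 -0.2271  0.148 ] scene [ 0.4737 -0.228   0.147 ]
knob [ 0.5346 -0.3271  0.0578] 0.0008 [ 0.5355 -0.3282  0.05  ]
boxA [ 0.5119 -0.2992  0.0402] 0.0029 [ 0.5093 -0.2992  0.05  ]
boxB [ 0.4874 -0.3322  0.0358] 0.0015 [ 0.4852 -0.331   0.05  ]
boxC [ 0.5806 -0.3412  0.0479] 0.0007 [ 0.5799 -0.3411  0.05  ]
boxD [ 0.5618 -0.3817  0.0226] 0.0026 [ 0.5578 -0.3766  0.05  ]
ledge? [ 0.4514 -0.2451  0.3486] 0.2187 [ 0.584  -0.1185  0.05  ]
foot rear [array([ 0.4416, -0.1714,  0.028 ]), array([ 0.4096, -0.2435,  0.028 ])]
tower top corners [array([ 0.5021, -0.2037,  0.126 ]), array([ 0.476 , -0.2654,  0.126 ]), array([ 0.4682, -0.1888,  0.126 ]), array([ 0.4401, -0.2506,  0.126 ])]
rail plate [array([ 0.5409, -0.1925,  0.024 ]), array([ 0.6073, -0.2396,  0.024 ]), array([ 0.6195, -0.2512,  0.024 ])] plate -y [array([ 0.4799, -0.2912,  0.024 ]), array([ 0.5102, -0.2946,  0.024 ])]
ledge edge z=0 pts [array([ 0.591, -0.112,  0.   ]), array([ 0.688, -0.481,  0.   ])]
```

```bash
python3 - <<'E'
from h import *
T,S=ld("top0"),ld("scene0")
def pl(c,p,q):
    o,d1=ray(c,*p);_,d2=ray(c,*q);n=np.cross(d1,d2);n/=np.linalg.norm(n);return n,n@o
n1,k1=pl(T,(270,168),(422,131));n2,k2=pl(S,(361,30),(349,350))
for y in (0,-.2,-.4,-.5):
    print("ledge edge at y",y,np.linalg.solve(np.array([[n1[0],n1[2]],[n2[0],n2[2]]]),[k1-n1[1]*y,k2-n2[1]*y]).round(3))
for p in [(265,270),(233,225),(110,200),(210,207),(318,265),(362,262),(300,295),(250,330),(375,285)]:
    print(p,[plane(T,*p,z).round(3)[:2].tolist() for z in (0,.1,.2,.3)])
for p in [(312,50),(245,60),(311,130),(215,185),(205,265),(200,35)]:
    print("S",p,[plane(S,*p,z).round(3)[:2].tolist() for z in (0,.1,.2,.3)])
E
python3 - <<'E'
import cv2
a=cv2.imread("pics/scene0.png")[0:300,150:480];cv2.imwrite("pics/sz2.png",cv2.resize(a,None,fx=2,fy=2,interpolation=2))
E
```

```text
ledge edge at y 0 [0.534 0.1  ]
ledge edge at y -0.2 [0.589 0.092]
ledge edge at y -0.4 [0.645 0.084]
ledge edge at y -0.5 [0.672 0.08 ]
(265, 270) [[0.349, -0.11], [0.352, -0.122], [0.356, -0.135], [0.36, -0.147]]
(233, 225) [[0.451, -0.031], [0.444, -0.052], [0.437, -0.073], [0.43, -0.094]]
(110, 200) [[0.506, 0.26], [0.493, 0.208], [0.481, 0.157], [0.468, 0.106]]
(210, 207) [[0.493, 0.024], [0.482, -0.002], [0.47, -0.029], [0.459, -0.055]]
(318, 265) [[0.361, -0.232], [0.364, -0.232], [0.366, -0.231], [0.369, -0.231]]
(362, 262) [[0.369, -0.334], [0.371, -0.323], [0.373, -0.312], [0.374, -0.301]]
(300, 295) [[0.293, -0.192], [0.303, -0.196], [0.312, -0.2], [0.322, -0.204]]
(250, 330) [[0.215, -0.08], [0.233, -0.096], [0.25, -0.112], [0.268, -0.127]]
(375, 285) [[0.318, -0.364], [0.325, -0.35], [0.332, -0.336], [0.339, -0.322]]
S (312, 50) [[0.287, 0.354], [0.329, 0.242], [0.37, 0.129], [0.412, 0.016]]
S (245, 60) [[0.11, 0.241], [0.17, 0.14], [0.231, 0.04], [0.291, -0.061]]
S (311, 130) [[0.396, 0.048], [0.426, -0.032], [0.456, -0.113], [0.486, -0.193]]
S (215, 185) [[0.231, -0.204], [0.278, -0.257], [0.326, -0.311], [0.373, -0.365]]
S (205, 265) [[0.307, -0.407], [0.347, -0.439], [0.386, -0.471], [0.426, -0.504]]
S (200, 35) [[-0.073, 0.298], [0.007, 0.192], [0.086, 0.085], [0.166, -0.022]]
```

View pics/sz2.png

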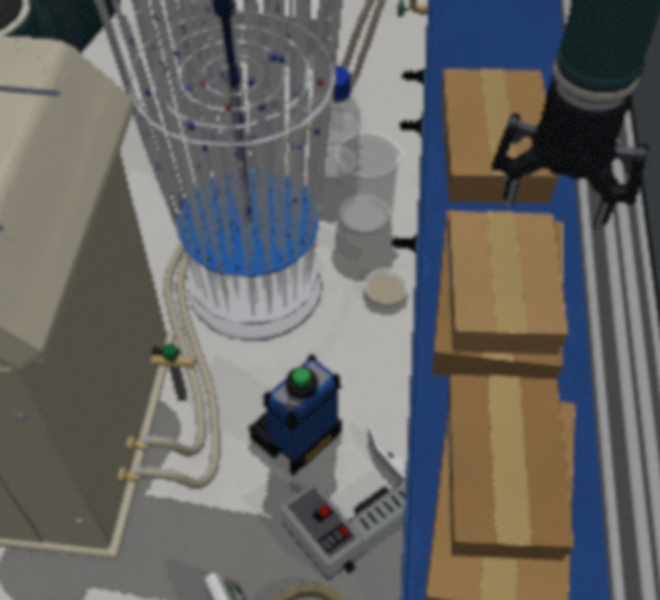

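```bash
python3 - <<'E'
from h import *
T,S=ld("top0"),ld("scene0")
for n,a,b in [("poletop",(160,298),(262,5)),("rim centre",(185,293),(266,42)),("blue centre",(215,275),(274,112)),("dish",(210,207),(343,145)),("bluecap bottle",(82,270),(320,41)),("green valve",(312,287),(234,176))]:
    print(n,[x.round(3) for x in two(T,a,S,b)])
c=ld("wrist0")
for d in [(0,0,.025),(.05,0,0)]:pass
im=cv2.imread("pics/top0.png")[180:400,0:330];cv2.imwrite("pics/tz2.png",cv2.resize(im,None,fx=2.4,fy=2.4,interpolation=2))
E
```

```text
poletop [array([ 0.327, -0.028,  0.416]), np.float64(0.001)]
rim centre [array([ 0.328, -0.033,  0.334]), np.float64(0.004)]
blue centre [array([ 0.337, -0.031,  0.132]), np.float64(0.013)]
dish [array([0.494, 0.024, 0.004]), np.float64(0.003)]
bluecap bottle [array([0.353, 0.229, 0.145]), np.float64(0.007)]
green valve [array([ 0.316, -0.223,  0.108]), np.float64(0.01)]
```

View pics/tz2.png

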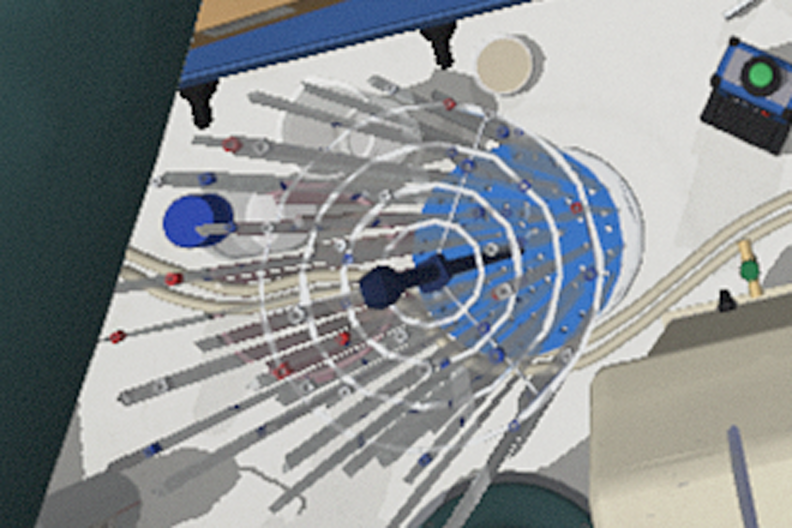

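```bash
python3 -m jog '[[-15,-25,40,6,85],[-40,-55,80,14,85],[-65,-90,100,24,85],[-90,-125,100,34,85],[-115,-160,100,44,85],[-140,-195,100,52,85],[-160,-220,100,58,85],[-175,-240,100,58,85],[-175,-240,100,58,85],[-175,-240,100,58,85]]'
python3 - <<'E'
from workcell import bot
import cv2,numpy as np
s=bot.read_state();print(s["q"].round(3),s["tool_pos"].round(4),s["tcp_rot"].round(3))
for n in("scene","top","wrist"):
    c=bot.read_camera(n);cv2.imwrite(f"pics/{n}1.png",c["pixels"][:,:,::-1]);np.savez(f"pics/{n}1.npz",**c)
    if n=="wrist":print((-c["R"].T@c["t"]).round(4),c["R"].round(3))
E
```

```text
time: 1.4
tool_pos: [0.5001, -0.2396, 0.3187]
tcp_rot: [-1.525, 0.438, -0.437]
wrist_force: [-0.7, -0.1, -0.2]
width: 0.991
[-4.920e-01 -1.100e-02  1.730e+00  1.000e-03  1.423e+00 -1.504e+00] [ 0.5001 -0.2396  0.3187] [-1.525  0.438 -0.437]
[ 0.4422 -0.2022  0.4742] [[ 0.529  0.849  0.   ]
 [ 0.816 -0.509  0.273]
 [ 0.232 -0.144 -0.962]]
```

View pics/wrist1.png

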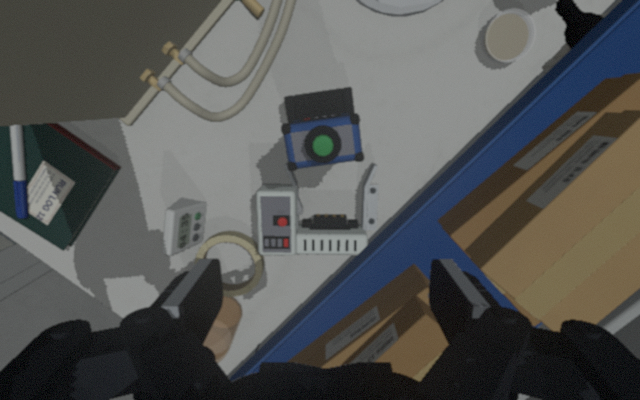

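View pics/scene1.png

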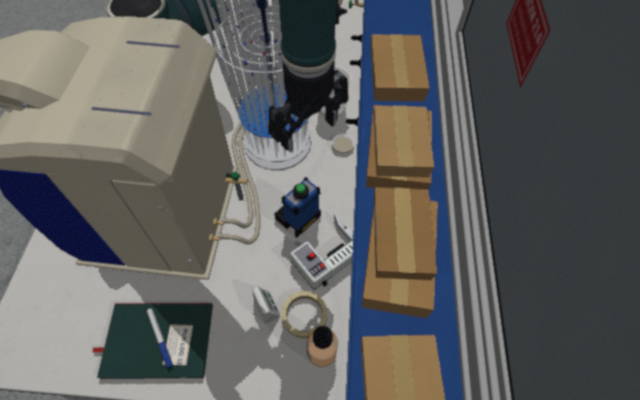

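View pics/top1.png

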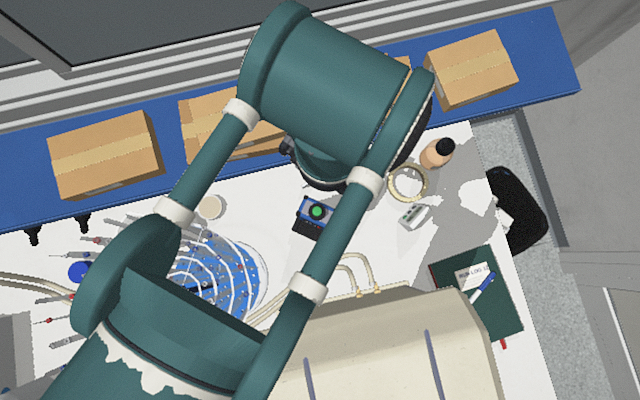

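```bash
python3 - <<'E'
import cv2
a=cv2.imread("pics/wrist1.png")[80:265,240:400];cv2.imwrite("pics/wz.png",cv2.resize(a,None,fx=3.2*1,fy=3.2,interpolation=2))
a=cv2.imread("pics/wrist1.png")[175:265,245:385];cv2.imwrite("pics/wz2.png",cv2.resize(a,None,fx=5.6,fy=5.6,interpolation=2))
E
```

```text
(no output)
```

View pics/wz.png

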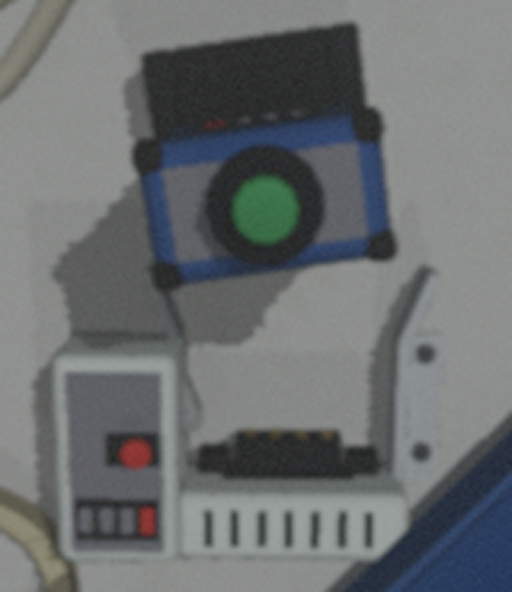

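View pics/wz2.png

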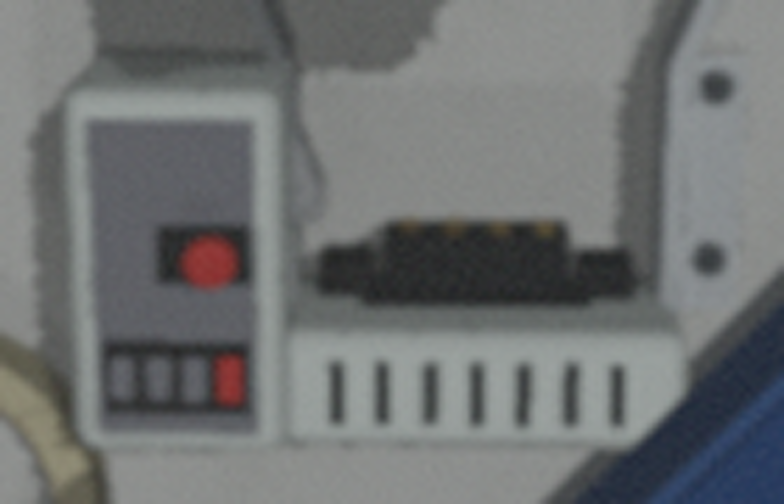

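```bash
python3 - <<'E'
from h import *
W=ld("wrist1");T=ld("top0");S=ld("scene0")
a=lambda x,y:(245+(x+.5)/5.6-.5,175+(y+.5)/5.6-.5)
b=lambda x,y:(240+(x+.5)/3.2-.5,80+(y+.5)/3.2-.5)
P=lambda l:np.array([plane(W,*p,z) for p,z in l])
box=P([(a(66,92),.05),(a(283,90),.05),(a(85,443),.05),(a(282,440),.05)])
loc=np.array([[-12,-94.5],[-12,-44.5],[77,-94.5],[77,-44.5]])/1e3
M=box[:,:2].mean(0);L=loc.mean(0)
H=(loc-L).T@(box[:,:2]-M);th=np.arctan2(H[0,1]-H[1,0],H[0,0]+H[1,1])
R=np.array([[np.cos(th),-np.sin(th)],[np.sin(th),np.cos(th)]]);o=M-R@L
print("dock",o.round(4),np.degrees(th).round(2),"resid",((box[:,:2]-o)@R-loc).round(4).tolist())
rail=P([(a(662,85),.024),(a(662,290),.024),(b(430,270),.024)])
print("rail in dock",((rail[:,:2]-o)@R).round(4).tolist())
# edges as lines
f=P([(b(143,57),.028),(b(355,25),.028)]);print("foot rear",f.round(4).tolist(),np.linalg.norm(f[0]-f[1]))
v=f[1]-f[0];ph=np.arctan2(v[1],v[0])-np.pi/2
t=P([(b(*p),.126) for p in[(147,157),(367,125),(165,275),(382,245)]])
v2=t[1]-t[0]+t[3]-t[2];ph2=np.arctan2(v2[1],v2[0])-np.pi/2
print("yaws",np.degrees([ph,ph2]))
h=cv2.cvtColor(W["pixels"],cv2.COLOR_RGB2HSV);m=cv2.inRange(h,(45,100,50),(80,255,255));m[:110]=0;m[180:]=0;mm=cv2.moments(m,True);g=(mm["m10"]/mm["m00"],mm["m01"]/mm["m00"])
B=plane(W,*g,.148);print("button",g,B.round(4),"two-view", two(W,g,T,(316.54,210.71)),two(W,g,S,(300.31,187.91)))
p=(ph+ph2)/2;u=np.array([np.cos(p),np.sin(p)])
o1=B[:2]-.014*u;o2=f[:,:2].mean(0)+.038*u
print("pack origin",o1,o2,"in dock",(R.T@(o1-o)).round(4),(R.T@(o2-o)).round(4))
print("knob",two(W,a(208,262),T,(362.05,188.2)))
E
```

```text
dock [ 0.5444 -0.2569] -32.34 resid [[0.0026, 0.0011], [0.0018, -0.0006], [-0.0016, 0.0016], [-0.0027, -0.0022]]
rail in dock [[-0.0056, 0.0422], [0.0457, 0.0441], [-0.04, 0.0555]]
foot rear [[0.4104, -0.241, 0.028], [0.4432, -0.1665, 0.028]] 0.08142427255712907
yaws [-23.73058998 -23.92405497]
button (321.60176991150445, 145.094395280236) [ 0.4723 -0.2248  0.148 ] two-view (array([ 0.47507616, -0.22693442,  0.11693183]), np.float64(0.00010497771368768583)) (array([ 0.47266988, -0.22523315,  0.14246277]), np.float64(0.0002369987332984876))
pack origin [ 0.45945852 -0.21914015] [ 0.46153491 -0.21910484] in dock [-0.092  -0.0135] [-0.0902 -0.0124]
knob (array([ 0.53755883, -0.32954167,  0.03980388]), np.float64(0.00227180321778162))
```

```bash
python3 -m jog '[[-20,10,0,2,50],[-45,20,0,4,50],[-70,32,0,6,50],[-95,45,0,8,50],[-95,45,-30,8,50],[-95,45,-60,8,50],[-95,45,-60,8,50],[-95,45,-60,8,50],[-95,45,-60,8,50],[-95,45,-60,8,50]]'
cat > snap.py <<'E'
import sys
from workcell import bot
import cv2,numpy as np
k=sys.argv[1]
s=bot.read_state();print(s["time"],s["q"].round(3),s["tool_pos"].round(4),s["wrist_force"].round(1),s["torque"].round(2),s["joint_torque"].round(1),s["width"])
for n in sys.argv[2:]:
    c=bot.read_camera(n);cv2.imwrite(f"pics/{n}{k}.png",c["pixels"][:,:,::-1]);np.savez(f"pics/{n}{k}.npz",**c)
E
python3 snap.py 2 scene wrist
```

```text
time: 2.8
tool_pos: [0.4057, -0.1953, 0.2603]
tcp_rot: [-1.546, 0.327, -0.33]
wrist_force: [-0.7, 0.0, -1.5]
width: 0.587
2.8 [-0.504 -0.199  2.006  0.     1.333 -1.656] [ 0.4057 -0.1953  0.2603] [-0.7  0.  -1.5] [-0.04  0.07  0.02] [  0.  -26.2 -37.4   0.   -0.    0. ] 0.5865503414721486
```

```bash
python3 -c "
import cv2
a=cv2.imread('pics/scene2.png')[0:260,180:400];cv2.imwrite('pics/s2z.png',cv2.resize(a,None,fx=2.3,fy=2.3,interpolation=2))"
```

```text
(no output)
```

View pics/s2z.png

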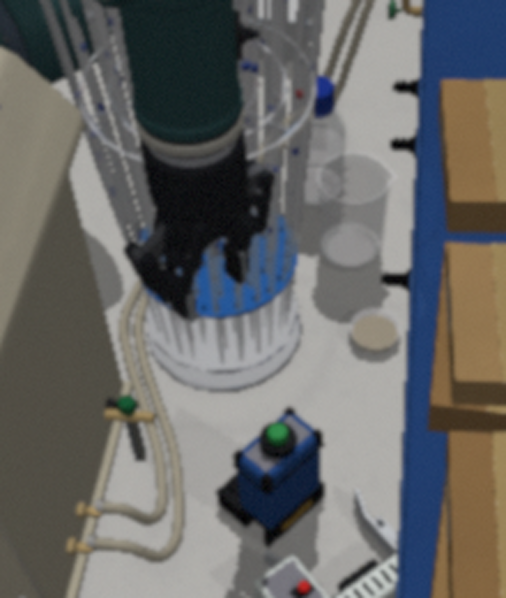

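View pics/wrist2.png

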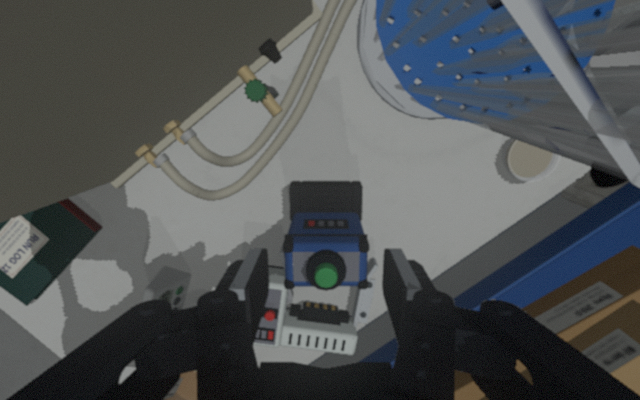

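```bash
python3 snap.py 2 top; python3 - <<'E'
import cv2
a=cv2.imread('pics/top2.png')[120:400,0:330];cv2.imwrite('pics/t2z.png',cv2.resize(a,None,fx=2.1,fy=2.1,interpolation=2))
a=cv2.imread('pics/scene0.png')[0:180,170:390];cv2.imwrite('pics/s0z.png',cv2.resize(a,None,fx=3.3,fy=3.3,interpolation=2))
E
```

```text
2.9 [-0.504 -0.199  2.006 -0.     1.333 -1.656] [ 0.4054 -0.1952  0.2598] [-1.7 -0.1 -0.8] [ 0.02  0.12 -0.03] [  0.  -26.3 -37.5   0.   -0.    0. ] 0.5857930680881441
```

View pics/t2z.png

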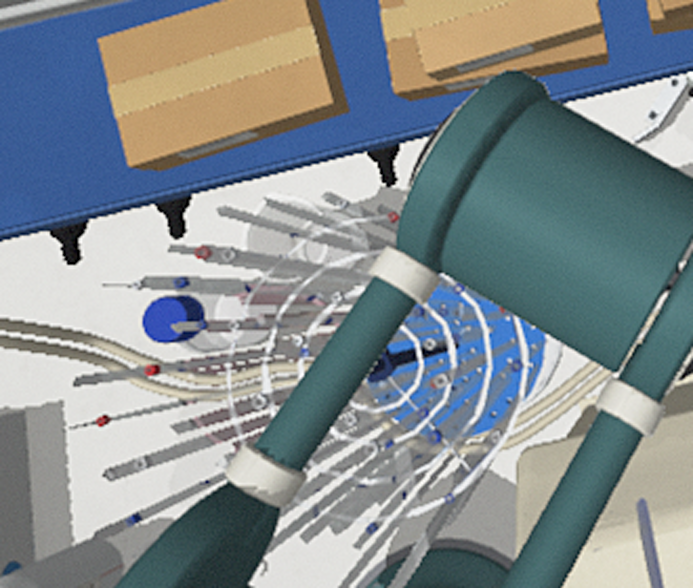

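View pics/s0z.png

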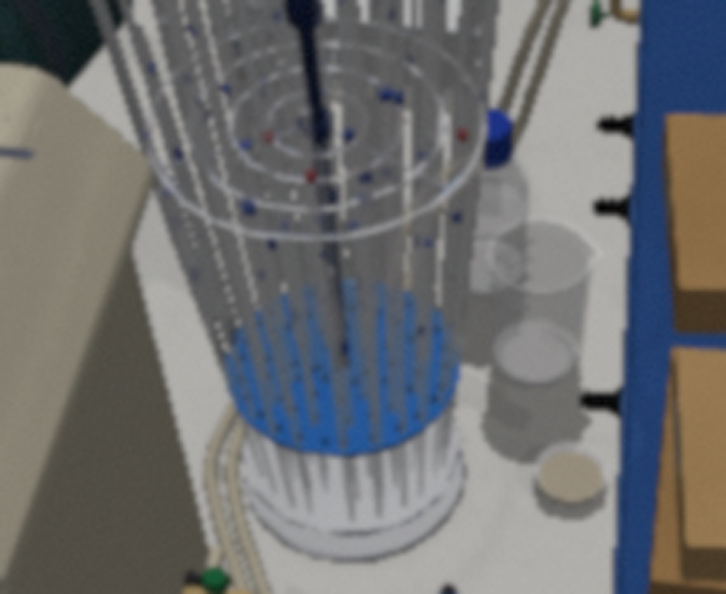

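```bash
python3 - <<'E'
from h import *
T=ld("top2");C=np.array([.33,-.03])
q=lambda x,y:(x/2.1,120+y/2.1)
for e in [(110,473),(75,382),(70,427),(105,287),(170,248),(220,210),(268,203),(326,195),(140,285),(110,545),(270,500),(360,545),(345,585)]:
    out=[]
    for z in np.arange(.2,.75,.01):
        p=plane(T,*q(*e),z)
        out.append((np.linalg.norm(p[:2]-C),z,p[:2].round(3)))
    zs=[o[1] for o in out if o[0]<.11]
    m=min(out,key=lambda o:o[0]);print(e,"z range",round(min(zs),2) if zs else None,round(max(zs),2) if zs else None,"min d",round(m[0],3),m[1].round(2),m[2])
S=ld("scene0")
for zx,zy in [(95,0),(120,0),(495,0),(487,60)]:
    p=(170+zx/3.3,zy/3.3);out=[(np.linalg.norm(plane(S,*p,z)[:2]-C),round(z,2)) for z in np.arange(.1,.7,.02)];print(zx,zy,min(out),[z for d,z in out if d<.11])
# ring radius from scene ring at z .334
pts=[(152,130),(487,130),(320,240),(320,20)]
for a in pts:
  p=plane(S,170+a[0]/3.3,a[1]/3.3,.334);print("ring",p.round(3),np.linalg.norm(p[:2]-C).round(3))
for a in [(228,350),(460,350),(345,450)]:
  p=plane(S,170+a[0]/3.3,a[1]/3.3,.13);print("blue",p.round(3),np.linalg.norm(p[:2]-C).round(3))
E
```

```text
(110, 473) z range 0.48 0.74 min d 0.015 0.64 [ 0.316 -0.035]
(75, 382) z range 0.5 0.74 min d 0.019 0.65 [ 0.348 -0.026]
(70, 427) z range 0.5 0.74 min d 0.005 0.66 [ 0.335 -0.032]
(105, 287) z range 0.5 0.74 min d 0.051 0.64 [ 0.381 -0.026]
(170, 248) z range 0.47 0.74 min d 0.066 0.62 [ 0.396 -0.036]
(220, 210) z range 0.47 0.73 min d 0.084 0.6 [ 0.412 -0.044]
(268, 203) z range 0.44 0.69 min d 0.09 0.56 [ 0.419 -0.045]
(326, 195) z range 0.41 0.62 min d 0.1 0.52 [ 0.427 -0.056]
(140, 285) z range 0.47 0.74 min d 0.052 0.62 [ 0.381 -0.026]
(110, 545) z range 0.51 0.74 min d 0.038 0.65 [ 0.295 -0.044]
(270, 500) z range 0.36 0.74 min d 0.05 0.55 [ 0.286 -0.053]
(360, 545) z range 0.39 0.67 min d 0.09 0.53 [ 0.261 -0.088]
(345, 585) z range 0.48 0.67 min d 0.099 0.58 [ 0.26  -0.099]
95 0 (np.float64(0.11432936802752172), np.float64(0.44)) []
120 0 (np.float64(0.10075103690692173), np.float64(0.44)) [np.float64(0.42), np.float64(0.44), np.float64(0.46)]
495 0 (np.float64(0.10909206350762744), np.float64(0.42)) [np.float64(0.42), np.float64(0.44)]
487 60 (np.float64(0.10479338975969411), np.float64(0.38)) [np.float64(0.38), np.float64(0.4)]
ring [ 0.23  -0.059  0.334] 0.104
ring [0.426 0.012 0.334] 0.105
ring [ 0.367 -0.114  0.334] 0.091
ring [0.285 0.078 0.334] 0.117
blue [ 0.244 -0.045  0.13 ] 0.088
blue [0.405 0.014 0.13 ] 0.087
blue [ 0.362 -0.104  0.13 ] 0.08
```

```bash
python3 - <<'E'
from h import *
from scipy.optimize import least_squares
T1,T2=ld("top1"),ld("top2")
q=lambda x,y:(x/2.1,120+y/2.1)
def pt(q1,q23,rw,ztcp,d,t,w,vo):
    e1=np.array([np.cos(q1),np.sin(q1),0]);e2=np.array([-np.sin(q1),np.cos(q1),0]);ez=np.array([0,0,1])
    dirf=np.sin(q23)*e1+np.cos(q23)*ez; up=-np.cos(q23)*e1+np.sin(q23)*ez
    return rw*e1+(ztcp+d)*ez-t*dirf+w*e2+vo*up
c1=(-.492,1.719,.5546,.3187);c2=(-.504,1.807,.4503,.26)
obs=[(T1,c1,'A',1,(240,112)),(T1,c1,'A',-1,(365,180)),(T1,c1,'B',1,(175,210)),(T1,c1,'B',-1,(305,290)),(T2,c2,'A',1,q(405,272)),(T2,c2,'A',-1,q(630,405)),(T2,c2,'B',1,q(265,475))]
def f(x):
    d,tA,tB,w,off,wc=x;r=[]
    for C,c,k,s,p in obs:
        u=proj(C,pt(c[0],c[1],c[2],c[3],d,tA if k=='A' else tB,wc+s*w,0));r+=[u[0]-p[0],u[1]-p[1]]
    return r
s=least_squares(f,[.38,.1,.3,.07,0,0]);print(s.x.round(3),np.round(s.fun,1))
d,tA,tB,w,_,wc=s.x
C=np.array([.33,-.03])
def ik(r,z):
    a,b=.508,.554;X=r-.012;Z=z+.1075;D=X*X+Z*Z;q3=np.arccos((D-a*a-b*b)/(2*a*b));q2=np.arctan2(X,Z)-np.arctan2(b*np.sin(q3),a+b*np.cos(q3));return q2,q2+q3
for tx,ty,z in [(.4054,-.1952,.26),(.405,-.195,.033),(.416,-.2,.033),(.45,-.22,.033),(.5,-.23,.033)]:
    r=np.sqrt(tx*tx+ty*ty-.025**2);q1=np.arctan2(ty,tx)-np.arcsin(.025/np.hypot(tx,ty))
    q2,q23=ik(r,z)
    P=[pt(q1,q23,r,z,d,t,wc+w,0) for t in np.linspace(0,tB+.05,60)]
    dd=[(np.linalg.norm(p[:2]-C),p.round(3)) for p in P]
    print((tx,ty,z),"q1,2,23",round(q1,3),round(q2,3),round(q23,3),"tube enters r<.12 lowest z:",min([p[2] for e,p in dd if e<.12],default=None),"closest",min(dd,key=lambda e:e[0]), "wristend",dd[0])
E
```

```text
[0.364 0.048 0.129 0.048 0.    0.023] [ 1.4  0.9  0.3  0.1 -1.7  2.1  1.9 -2.3 -0.4  0.1 -0.8 -0.7 -1.  -0.3]
(0.4054, -0.1952, 0.26) q1,2,23 -0.504 -0.201 1.808 tube enters r<.12 lowest z: 0.634 closest (np.float64(0.06204522692329924), array([ 0.299, -0.084,  0.659])) wristend (np.float64(0.15848318351303997), array([ 0.428, -0.155,  0.624]))
(0.405, -0.195, 0.033) q1,2,23 -0.504 0.043 2.295 tube enters r<.12 lowest z: 0.435 closest (np.float64(0.06308485878525007), array([ 0.31 , -0.09 ,  0.515])) wristend (np.float64(0.15808094146951987), array([ 0.427, -0.155,  0.397]))
(0.416, -0.2, 0.033) q1,2,23 -0.502 0.066 2.293 tube enters r<.12 lowest z: 0.445 closest (np.float64(0.06561598658815691), array([ 0.321, -0.095,  0.515])) wristend (np.float64(0.16879767500140416), array([ 0.438, -0.16 ,  0.397]))
(0.45, -0.22, 0.033) q1,2,23 -0.505 0.137 2.285 tube enters r<.12 lowest z: 0.48 closest (np.float64(0.08757495912136254), array([ 0.354, -0.114,  0.514])) wristend (np.float64(0.20647449492648623), array([ 0.472, -0.18 ,  0.397]))
(0.5, -0.23, 0.033) q1,2,23 -0.477 0.223 2.266 tube enters r<.12 lowest z: 0.511 closest (np.float64(0.11829699530417308), array([ 0.399, -0.126,  0.511])) wristend (np.float64(0.24864196032291652), array([ 0.521, -0.189,  0.397]))
```

```bash
python3 - <<'E'
from h import *
T=ld("top0");C=np.array([.33,-.03])
im=T["pixels"][:,:,::-1];x0,y0,x1,y1=130,180,310,360
a=cv2.resize(im[y0:y1,x0:x1],None,fx=4.2,fy=4.2,interpolation=cv2.INTER_CUBIC);cv2.imwrite("pics/t0a.png",a[:600])
b=a.copy()
for ang in (-75,-55,-35,-15):
  for r in (.06,.09):
    P=[(C[0]+r*np.cos(np.radians(ang)),C[1]+r*np.sin(np.radians(ang)),z) for z in (.13,.334,.45,.55)]
    p=[tuple(int(v) for v in ((np.array(proj(T,x))-[x0,y0])*4.2)) for x in P]
    cv2.polylines(b,[np.array(p)],False,(0,0,255),1)
    for k in p[1:]:cv2.circle(b,k,4,(0,255,255),1)
cv2.imwrite("pics/t0b.png",b[:600])
E
```

```text
(no output)
```

View pics/t0a.png

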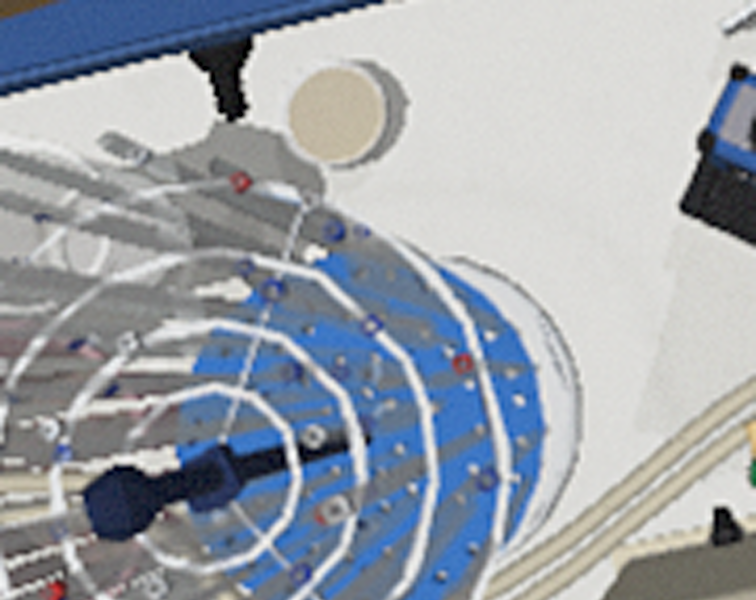

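View pics/t0b.png

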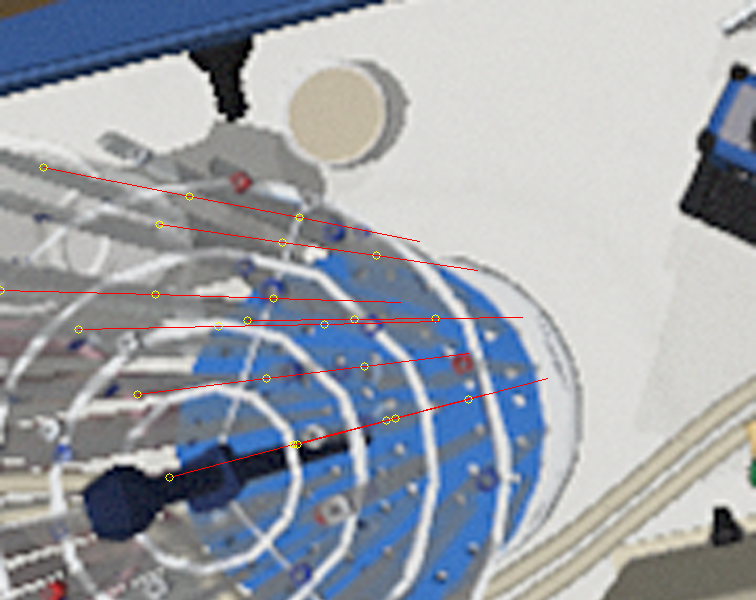

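```bash
python3 - <<'E'
from h import *
W=ld("wrist2");o=np.array([.4605,-.2192]);p=np.radians(-23.8);R=np.array([[np.cos(p),-np.sin(p)],[np.sin(p),np.cos(p)]])
for px in [(215,197),(255,180),(280,150),(310,100),(165,165),(150,150)]:
    X=plane(W,*px,.015);print(px,"pack frame",(R.T@(X[:2]-o)).round(3),X[:2].round(3))
C=np.array([.33,-.027])
exec(open('/dev/null').read())
def ik(r,z):
    a,b=.508,.554;X=r-.012;Z=z+.1075;D=X*X+Z*Z;q3=np.arccos((D-a*a-b*b)/(2*a*b));q2=np.arctan2(X,Z)-np.arctan2(b*np.sin(q3),a+b*np.cos(q3));return q2,q2+q3
def clear(tx,ty,z):
    r=np.sqrt(tx*tx+ty*ty-.025**2);q1=np.arctan2(ty,tx)-np.arcsin(.025/np.hypot(tx,ty));q2,q23=ik(r,z)
    e1=np.array([np.cos(q1),np.sin(q1)]);e2=np.array([-e1[1],e1[0]])
    t=np.linspace(0,.4,200);A=r-t*np.sin(q23);Z=z+.364-t*np.cos(q23)
    d=np.linalg.norm(A[:,None]*e1+.071*e2-C,axis=1)
    return [(rr,Z[d<rr].min().round(3)) if (d<rr).any() else (rr,None) for rr in (.12,.11,.1,.09)],d.min().round(3),round(q23,2)
for s in (0,17,22,32):
  for gap in (.011,.02):
    t=o+R@np.array([-.038-gap,-s/1e3]);print(s,gap,t.round(3),clear(*t,.038))
for adv in (.03,.045,.06):
    t=o+R@np.array([-.049+adv,0]);print("centred adv",adv,clear(*t,.038))
E
```

```text
(215, 197) pack frame [-0.022 -0.13 ] [ 0.388 -0.33 ]
(255, 180) pack frame [-0.042 -0.082] [ 0.389 -0.277]
(280, 150) pack frame [-0.077 -0.051] [ 0.369 -0.235]
(310, 100) pack frame [-0.132 -0.016] [ 0.334 -0.181]
(165, 165) pack frame [-0.06  -0.185] [ 0.331 -0.364]
(150, 150) pack frame [-0.077 -0.199] [ 0.309 -0.37 ]
0 0.011 [ 0.416 -0.199] ([(0.12, np.float64(0.452)), (0.11, np.float64(0.462)), (0.1, np.float64(0.473)), (0.09, np.float64(0.485))], np.float64(0.064), np.float64(2.28))
0 0.02 [ 0.407 -0.196] ([(0.12, np.float64(0.444)), (0.11, np.float64(0.455)), (0.1, np.float64(0.465)), (0.09, np.float64(0.477))], np.float64(0.065), np.float64(2.28))
17 0.011 [ 0.409 -0.215] ([(0.12, np.float64(0.464)), (0.11, np.float64(0.474)), (0.1, np.float64(0.487)), (0.09, np.float64(0.502))], np.float64(0.075), np.float64(2.28))
17 0.02 [ 0.401 -0.211] ([(0.12, np.float64(0.456)), (0.11, np.float64(0.468)), (0.1, np.float64(0.481)), (0.09, np.float64(0.495))], np.float64(0.076), np.float64(2.28))
22 0.011 [ 0.407 -0.22 ] ([(0.12, np.float64(0.468)), (0.11, np.float64(0.479)), (0.1, np.fl
[... 386 characters left out ...]
np.float64(0.084), np.float64(2.28))
32 0.02 [ 0.395 -0.225] ([(0.12, np.float64(0.469)), (0.11, np.float64(0.482)), (0.1, np.float64(0.498)), (0.09, np.float64(0.518))], np.float64(0.085), np.float64(2.28))
centred adv 0.03 ([(0.12, np.float64(0.475)), (0.11, np.float64(0.485)), (0.1, np.float64(0.496)), (0.09, np.float64(0.508))], np.float64(0.062), np.float64(2.28))
centred adv 0.045 ([(0.12, np.float64(0.486)), (0.11, np.float64(0.497)), (0.1, np.float64(0.507)), (0.09, np.float64(0.517))], np.float64(0.062), np.float64(2.27))
centred adv 0.06 ([(0.12, np.float64(0.497)), (0.11, np.float64(0.508)), (0.1, np.float64(0.518)), (0.09, np.float64(0.528))], np.float64(0.061), np.float64(2.27))
```

```bash
python3 -m jog '[[0,0,50,0,50],[0,0,100,0,50],[0,0,150,0,50],[0,0,200,0,50],[0,0,240,0,50],[0,0,240,0,50],[0,0,240,0,50],[0,0,240,0,50],[0,0,240,0,50],[0,0,240,0,50]]'
python3 snap.py 3 wrist scene top
```

```text
time: 4.2
tool_pos: [0.4048, -0.1949, 0.4983]
tcp_rot: [-1.545, 0.33, -0.327]
wrist_force: [-0.1, -0.1, -0.7]
width: 0.587
4.2 [-0.504 -0.211  1.591 -0.     1.762 -1.656] [ 0.4048 -0.1949  0.4983] [-0.1 -0.1 -0.7] [-0.02  0.13  0.04] [ -0.  -25.9 -37.7  -0.    0.    0. ] 0.586759984794536
```

View pics/wrist3.png

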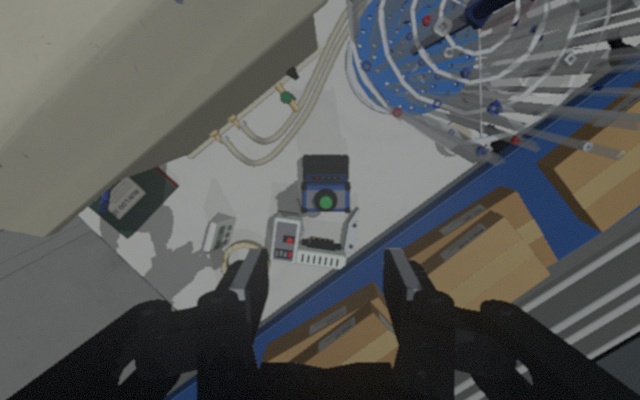

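View pics/top3.png

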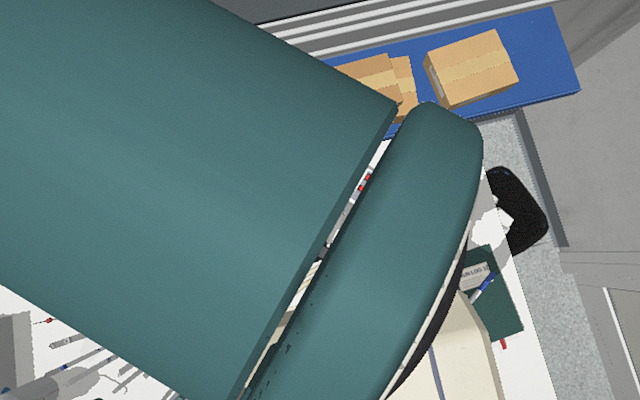

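```bash
python3 - <<'E'
import cv2
a=cv2.imread('pics/wrist3.png')[0:175,340:640];cv2.imwrite('pics/w3z.png',cv2.resize(a,None,fx=2.66,fy=2.66,interpolation=2))
E
```

```text
(no output)
```

View pics/w3z.png

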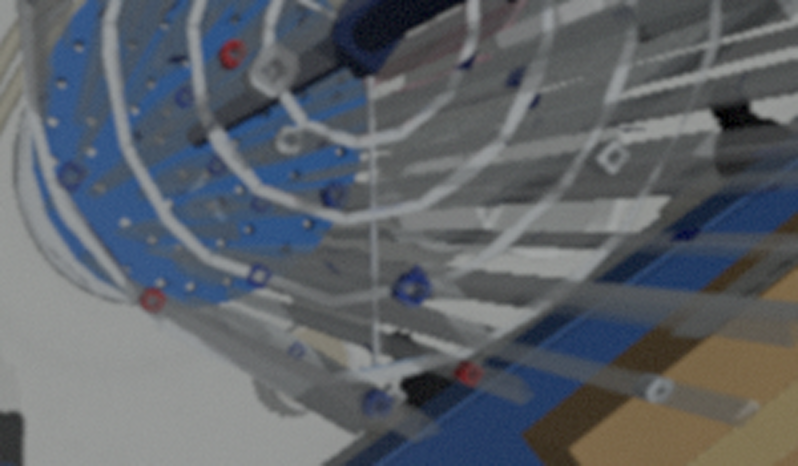

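```bash
python3 - <<'E'
from h import *
T=ld("top0");W=ld("wrist3")
X,e=two(W,(340+152/2.66,300/2.66),T,(130+462/4.2,180+363/4.2));print("red band",X.round(3),e)
for z in np.arange(.1,.56,.04):
    u=proj(W,[X[0],X[1],z]);print(round(z,2),((u[0]-340)*2.66).round(),(u[1]*2.66).round())
# other bands: blue (258,275) wrist vs top blue candidates
tb=[(335,228),(372,323),(487,478),(272,288),(295,372),(340,372),(300,573),(240,182)]
for wb in [(258,275),(70,175),(332,195),(410,285),(375,400),(295,350),(260,205),(470,372)]:
    r=[(two(W,(340+wb[0]/2.66,wb[1]/2.66),T,(130+t[0]/4.2,180+t[1]/4.2)),t) for t in tb]
    for (x,e),t in r:
        if e<.003 and np.hypot(x[0]-.33,x[1]+.03)<.13 and .1<x[2]<.6: print(wb,t,x.round(3),round(e,4))
E
```

```text
red band [ 0.368 -0.125  0.402] 0.003394501413478457
0.1 45.0 287.0
0.14 52.0 288.0
0.18 59.0 289.0
0.22 69.0 291.0
0.26 79.0 292.0
0.3 93.0 294.0
0.34 110.0 297.0
0.38 131.0 300.0
0.42 160.0 304.0
0.46 201.0 310.0
0.5 262.0 319.0
0.54 367.0 334.0
(332, 195) (295, 372) [ 0.364 -0.072  0.398] 0.0023
(410, 285) (295, 372) [ 0.369 -0.107  0.514] 0.0026
(295, 350) (372, 323) [ 0.381 -0.114  0.473] 0.0006
(260, 205) (340, 372) [ 0.362 -0.07   0.335] 0.0017
(470, 372) (272, 288) [ 0.39  -0.094  0.497] 0.0023
(470, 372) (240, 182) [ 0.425 -0.047  0.388] 0.0025
```

```bash
python3 -m jog '[[-1,-6,-30,0,30],[-2,-12,-80,0,30],[-3,-18,-130,0,30],[-3,-18,-180,0,30],[-3,-18,-230,0,30],[-3,-18,-280,0,30],[-3,-18,-320,0,30],[-3,-18,-350,0,30],[-3,-18,-350,0,30],[-3,-18,-350,0,30]]'
python3 snap.py 4 scene wrist
```

```text
time: 5.6
tool_pos: [0.4028, -0.2135, 0.1504]
tcp_rot: [-1.546, 0.327, -0.33]
wrist_force: [0.1, -0.4, -0.5]
width: 0.35
5.6 [-0.542 -0.104  2.131  0.     1.113 -1.694] [ 0.4028 -0.2135  0.1504] [ 0.1 -0.4 -0.5] [-0.03  0.1  -0.03] [  0.  -27.7 -33.3  -0.    0.1   0. ] 0.3496030087325358
```

View pics/wrist4.png

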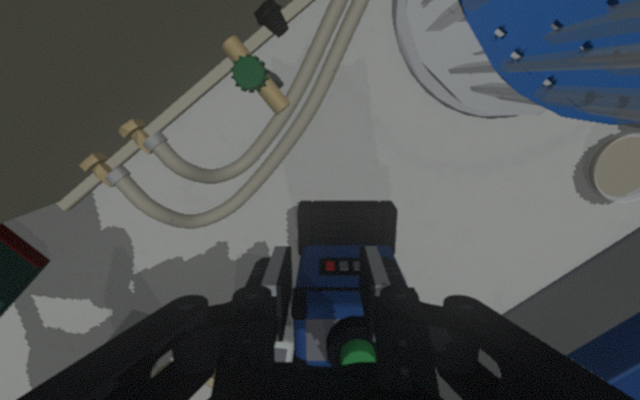

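View pics/scene4.png

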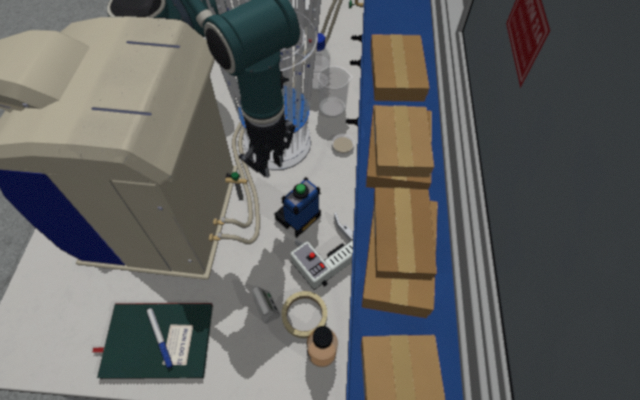

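```bash
python3 -m jog '[[0,0,-4,0,30],[0,0,-8,0,30],[0,0,-12,0,30],[0,0,-16,0,30],[0,0,-20,0,30],[0,0,-25,0,30],[0,0,-30,0,30],[0,0,-35,0,30],[0,0,-40,0,30],[0,0,-45,0,30]]'
cat > tq.py <<'E'
from workcell import bot
import numpy as np
D=[(.264,1.605,-50.84,-36.14),(-.199,2.006,-26.2,-37.4),(-.211,1.591,-25.9,-37.7),(-.104,2.131,-27.7,-33.3)]
D=np.array(D);s=bot.read_state();q=s["q"];A3=np.c_[np.sin(D[:,0]+D[:,1]),np.cos(D[:,0]+D[:,1])]
c3=np.linalg.lstsq(A3,D[:,3],rcond=None)[0];A2=np.c_[np.sin(D[:,0])];c2=np.linalg.lstsq(A2,D[:,2]-D[:,3],rcond=None)[0]
q23=q[1]+q[2];p3=c3@[np.sin(q23),np.cos(q23)];p2=p3+c2[0]*np.sin(q[1])
print(s["time"],"tau excess",(s["joint_torque"]-[0,p2,p3,0,0,0]).round(1),"fit resid",(A3@c3-D[:,3]).round(1),(A2@c2-D[:,2]+D[:,3]).round(1),s["tool_pos"].round(4),s["wrist_force"].round(1),s["torque"].round(2))
E
python3 tq.py
```

```text
time: 6.95
tool_pos: [0.402, -0.213, 0.1037]
tcp_rot: [-1.546, 0.329, -0.328]
wrist_force: [-1.3, 0.1, -0.7]
width: 0.349
6.95 tau excess [ 0.  -1.2 -1.  -0.   0.1  0. ] fit resid [ 0.   0.5 -0.2 -0.4] [ 0.  -0.1 -0.   0.2] [ 0.402  -0.213   0.1037] [-1.3  0.1 -0.7] [ 0.02  0.07 -0.01]
```

```bash
python3 -m jog '[[0,0,-2,0,30],[0,0,-4,0,30],[0,0,-6,0,30],[0,0,-8,0,30],[0,0,-10,0,30],[0,0,-12,0,30],[0,0,-15,0,30],[0,0,-18,0,30],[0,0,-21,0,30],[0,0,-24,0,30]]';python3 tq.py; python3 snap.py 5 wrist scene top; python3 -c "
import cv2
a=cv2.imread('pics/scene5.png')[0:260,180:400];cv2.imwrite('pics/s5z.png',cv2.resize(a,None,fx=2.3,fy=2.3,interpolation=2))"
```

```text
time: 8.2
tool_pos: [0.402, -0.213, 0.0798]
tcp_rot: [-1.546, 0.329, -0.328]
wrist_force: [-0.6, -1.1, -0.1]
width: 0.353
8.2 tau excess [ 0.  -1.2 -1.1 -0.   0.1 -0. ] fit resid [ 0.   0.5 -0.2 -0.4] [ 0.  -0.1 -0.   0.2] [ 0.402  -0.213   0.0798] [-0.6 -1.1 -0.1] [-0.01  0.06 -0.04]
8.2 [-0.542 -0.02   2.197 -0.     0.964 -1.694] [ 0.402  -0.213   0.0798] [-0.6 -1.1 -0.1] [-0.01  0.06 -0.04] [  0.  -30.6 -31.6  -0.    0.1  -0. ] 0.3531549093077773
```

View pics/s5z.png

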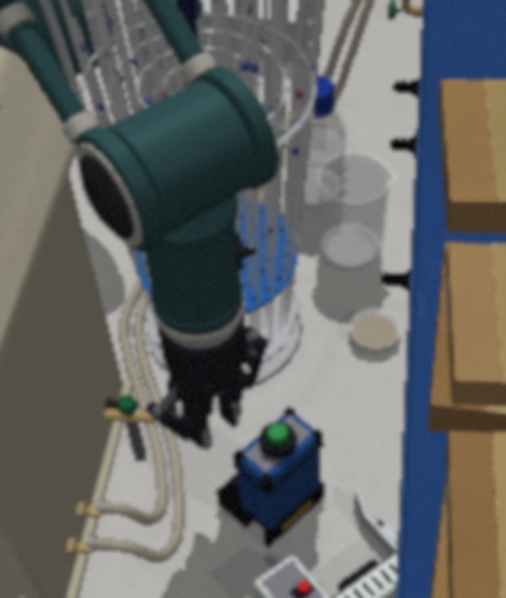

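View pics/wrist5.png

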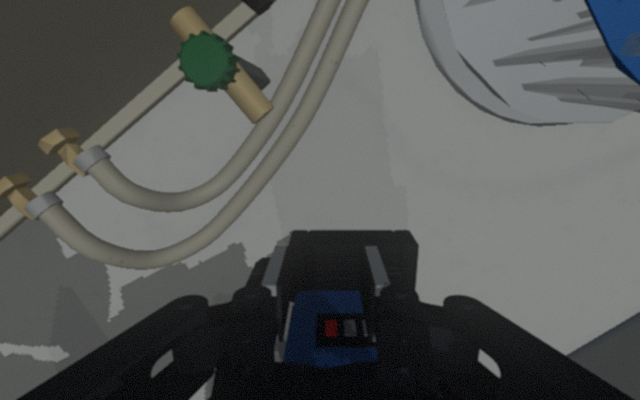

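View pics/top5.png

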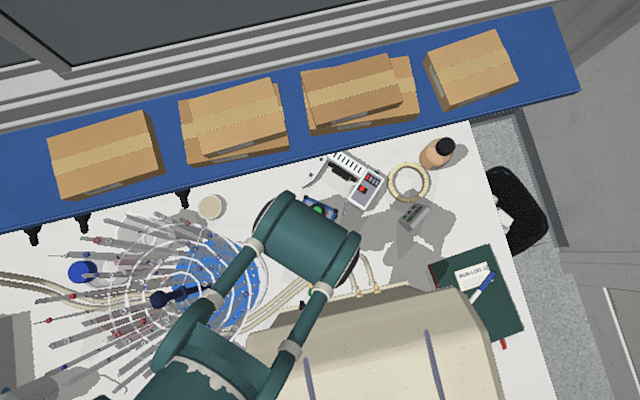

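```bash
python3 -m jog '[[0,0,-1,0,30],[0,0,-2,0,30],[0,0,-3,0,30],[0,0,-4,0,30],[0,0,-5,0,30],[0,0,-6,0,30],[0,0,-7,0,30],[0,0,-8,0,30],[0,0,-9,0,30],[0,0,-10,0,30]]';python3 tq.py
```

```text
time: 9.6
tool_pos: [0.402, -0.213, 0.07]
tcp_rot: [-1.546, 0.329, -0.329]
wrist_force: [-0.3, 1.1, -0.3]
width: 0.352
9.6 tau excess [-0.  -1.1 -1.  -0.   0.   0. ] fit resid [ 0.   0.5 -0.2 -0.4] [ 0.  -0.1 -0.   0.2] [ 0.402 -0.213  0.07 ] [-0.3  1.1 -0.3] [-0.03  0.08 -0.02]
```

```bash
python3 -m jog '[[0,0,-1,0,30],[0,0,-2,0,30],[0,0,-3,0,30],[0,0,-4,0,30],[0,0,-5,0,30],[0,0,-6,0,30],[0,0,-7,0,30],[0,0,-8,0,30],[0,0,-9,0,30],[0,0,-10,0,30]]';python3 tq.py
```

```text
time: 10.85
tool_pos: [0.402, -0.213, 0.06]
tcp_rot: [-1.546, 0.329, -0.329]
wrist_force: [-0.8, -0.3, -0.9]
width: 0.352
10.85 tau excess [-0.  -1.1 -1.1 -0.   0.  -0. ] fit resid [ 0.   0.5 -0.2 -0.4] [ 0.  -0.1 -0.   0.2] [ 0.402 -0.213  0.06 ] [-0.8 -0.3 -0.9] [-0.02  0.09  0.01]
```

```bash
python3 -m jog '[[0,0,-1,0,30],[0,0,-2,0,30],[0,0,-3,0,30],[0,0,-4,0,30],[0,0,-5,0,30],[0,0,-6,0,30],[0,0,-7,0,30],[0,0,-8,0,30],[0,0,-9,0,30],[0,0,-10,0,30]]';python3 tq.py
```

```text
time: 12.1
tool_pos: [0.402, -0.213, 0.05]
tcp_rot: [-1.546, 0.329, -0.329]
wrist_force: [-0.4, 0.7, -0.5]
width: 0.346
12.1 tau excess [-0.  -1.2 -1.1 -0.   0.  -0. ] fit resid [ 0.   0.5 -0.2 -0.4] [ 0.  -0.1 -0.   0.2] [ 0.402 -0.213  0.05 ] [-0.4  0.7 -0.5] [-0.04  0.07  0.02]
```

```bash
python3 -m jog '[[0,0,-1,0,30],[0,0,-2,0,30],[0,0,-3,0,30],[0,0,-4,0,30],[0,0,-5,0,30],[0,0,-6,0,30],[0,0,-7,0,30],[0,0,-8,0,30],[0,0,-9,0,30],[0,0,-10,0,30]]';python3 tq.py; python3 snap.py 6 wrist scene; python3 -c "
import cv2
a=cv2.imread('pics/scene6.png')[140:260,230:350];cv2.imwrite('pics/s6z.png',cv2.resize(a,None,fx=5,fy=5,interpolation=2))"
```

```text
time: 13.35
tool_pos: [0.402, -0.213, 0.04]
tcp_rot: [-1.546, 0.329, -0.329]
wrist_force: [0.4, 0.6, -1.0]
width: 0.349
13.35 tau excess [ 0.  -1.2 -1.1 -0.   0.   0. ] fit resid [ 0.   0.5 -0.2 -0.4] [ 0.  -0.1 -0.   0.2] [ 0.402 -0.213  0.04 ] [ 0.4  0.6 -1. ] [-0.    0.07  0.03]
13.35 [-0.542  0.039  2.226  0.     0.876 -1.694] [ 0.402 -0.213  0.04 ] [ 0.4  0.6 -1. ] [-0.    0.07  0.03] [  0.  -31.8 -29.5  -0.    0.    0. ] 0.34946307742368654
```

View pics/s6z.png

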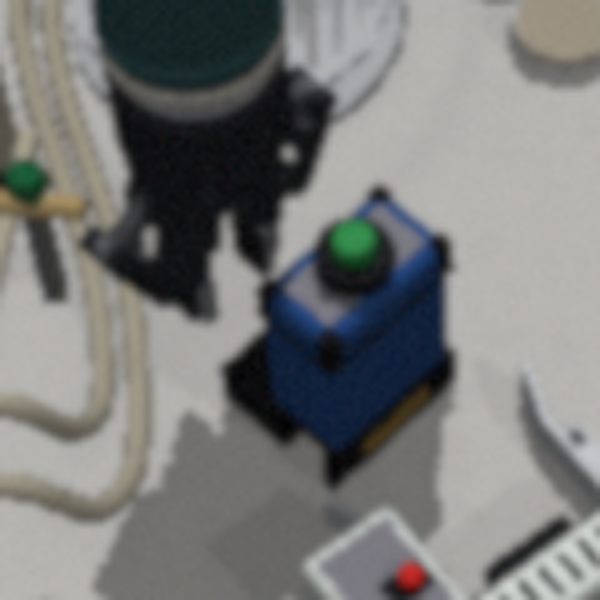

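View pics/wrist6.png

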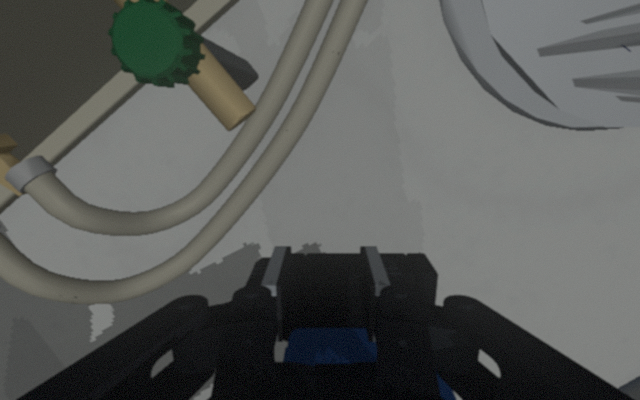

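```bash
python3 - <<'E'
from h import *
S=ld("scene6");p=np.radians(-23.9);R=np.array([[np.cos(p),-np.sin(p)],[np.sin(p),np.cos(p)]]);t=np.array([.402,-.213])
for y in (-.022,.022):
  for x in (-.011,.011):
    X=t+R@[x,y]
    print(x,y,[tuple(((np.array(proj(S,[*X,z]))-[230,140])*5).round().astype(int).tolist()) for z in (.01,.015,.02,.03,.04)])
o=np.array([.4605,-.2192])
print([tuple(((np.array(proj(S,[*(o+R@np.array([x,y])),z]))-[230,140])*5).round().astype(int).tolist()) for x,y,z in [(-.038,-.042,.028),(-.038,.042,.028),(.038,-.042,0)]])
W=ld("wrist6")
for y in (-.015,.015):
  for z in (.01,.02,.03): print("wr",y,z,np.round(proj(W,[*(t+R@[-.011,y]),z])),np.round(proj(W,[*(t+R@[.011,y]),z])))
print("foot rear in wrist",[np.round(proj(W,[*(o+R@np.array([-.038,y])),.028])) for y in(-.042,.042)])
E
```

```text
-0.011 -0.022 [(183, 343), (182, 338), (181, 333), (179, 322), (177, 311)]
0.011 -0.022 [(214, 371), (213, 365), (212, 360), (211, 349), (209, 339)]
-0.011 0.022 [(249, 287), (248, 282), (247, 277), (246, 265), (244, 254)]
0.011 0.022 [(280, 314), (279, 309), (279, 303), (278, 292), (277, 281)]
[(218, 363), (344, 255), (335, 490)]
wr -0.015 0.01 [297. 212.] [298. 248.]
wr -0.015 0.02 [296. 217.] [297. 256.]
wr -0.015 0.03 [294. 224.] [295. 264.]
wr 0.015 0.01 [351. 212.] [350. 248.]
wr 0.015 0.02 [353. 217.] [352. 256.]
wr 0.015 0.03 [354. 224.] [353. 264.]
foot rear in wrist [array([279., 274.]), array([438., 274.])]
```

```bash
python3 - <<'E'
from h import *
p=np.radians(-23.8);R=np.array([[np.cos(p),-np.sin(p)],[np.sin(p),np.cos(p)]]);o=np.array([.4605,-.2192])
for k in "12456":
    W=ld("wrist"+k);print(k,"cam",(-W["R"].T@W["t"]).round(4),"pred rear corners",[np.round(proj(W,[*(o+R@np.array([-.038,y])),.028])).tolist() for y in(-.042,.042)],"button",np.round(proj(W,[*(o+R@np.array([.014,0])),.148])).tolist())
W2,W4,W5,W6=[ld("wrist"+k) for k in "2456"]
for a,b in [((W2,290,183,362,183),(W4,300,203,397,203)),((W4,300,203,397,203),(W5,290,232,417,232)),((W2,290,183,362,183),(W5,290,232,417,232)),((W2,290,183,362,183),(W6,266,254,435,254))]:
    for i in (1,3):
        x,e=two(a[0],a[i:i+2],b[0],b[i:i+2]);print(x.round(4),round(e,4),(R.T@(x[:2]-o)).round(4))
E
python3 -c "
import cv2
a=cv2.imread('pics/wrist6.png')[200:400,180:480];cv2.imwrite('pics/w6z.png',cv2.resize(cv2.convertScaleAbs(a,alpha=2.2),None,fx=2.6,fy=2.6,interpolation=2))"
```

```text
1 cam [ 0.4422 -0.2022  0.4742] pred rear corners [[283.0, 97.0], [351.0, 87.0]] button [322.0, 146.0]
2 cam [ 0.3426 -0.1666  0.4152] pred rear corners [[288.0, 186.0], [362.0, 186.0]] button [325.0, 278.0]
4 cam [ 0.3401 -0.1849  0.3061] pred rear corners [[296.0, 210.0], [397.0, 209.0]] button [358.0, 366.0]
5 cam [ 0.3392 -0.1844  0.2352] pred rear corners [[287.0, 245.0], [419.0, 245.0]] button [376.0, 518.0]
6 cam [ 0.3392 -0.1844  0.1953] pred rear corners [[279.0, 275.0], [438.0, 274.0]] button [399.0, 709.0]
[ 0.4099 -0.2416  0.0074] 0.002 [-0.0372 -0.0409]
[ 0.4414 -0.1636  0.0188] 0.0018 [-0.0399  0.0432]
[ 0.411  -0.2429 -0.0005] 0.0021 [-0.0357 -0.0417]
[ 0.4482 -0.1608 -0.0024] 0.0009 [-0.0349  0.0485]
[ 0.4125 -0.2455 -0.008 ] 0.0 [-0.0333 -0.0434]
[ 0.4439 -0.1628  0.0083] 0.0032 [-0.038   0.0449]
[ 0.4064 -0.2466  0.0068] 0.0107 [-0.0385 -0.0469]
[ 0.4444 -0.1622  0.0056] 0.0044 [-0.0377  0.0456]
```

View pics/w6z.png

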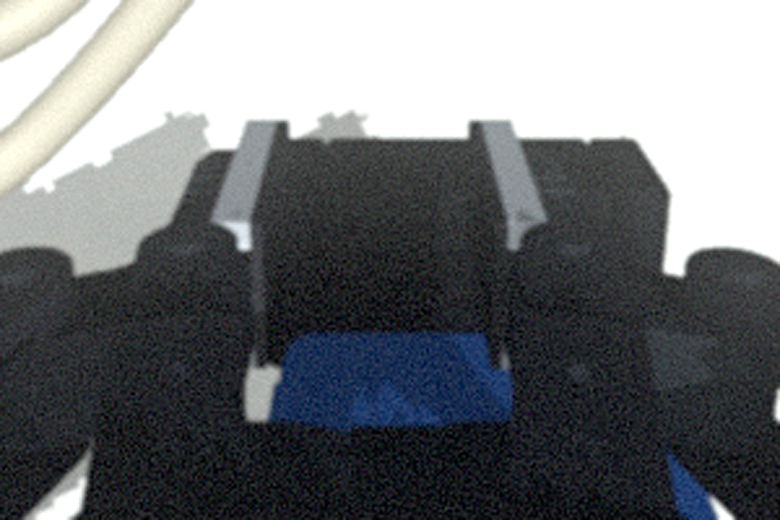

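```bash
python3 - <<'E'
from h import *
S=ld("scene6");W=ld("wrist6");p=np.radians(-23.9);R=np.array([[np.cos(p),-np.sin(p)],[np.sin(p),np.cos(p)]]);t=np.array([.402,-.213])
for w,s in [((280,247),(190,314)),((280,247),(212,318)),((368,247),(265,272)),((368,247),(245,262))]:
    x,e=two(W,w,S,(230+s[0]/5,140+s[1]/5));print(w,s,x.round(4),round(e,4),"tool",(R.T@(x[:2]-t)).round(4))
E
python3 -c "
import cv2
a=cv2.imread('pics/scene6.png')[170:225,235:300];cv2.imwrite('pics/s6y.png',cv2.resize(cv2.convertScaleAbs(a,alpha=2.5),None,fx=10,fy=10,interpolation=2))"
```

```text
(280, 247) (190, 314) [ 0.3902 -0.23    0.043 ] 0.0006 tool [-0.0038 -0.0203]
(280, 247) (212, 318) [ 0.3957 -0.2289  0.038 ] 0.0098 tool [ 0.0007 -0.0171]
(368, 247) (265, 272) [ 0.4115 -0.1922  0.0342] 0.0023 tool [0.0003 0.0229]
(368, 247) (245, 262) [ 0.405  -0.1936  0.0444] 0.0032 tool [-0.0051  0.019 ]
```

View pics/s6y.png

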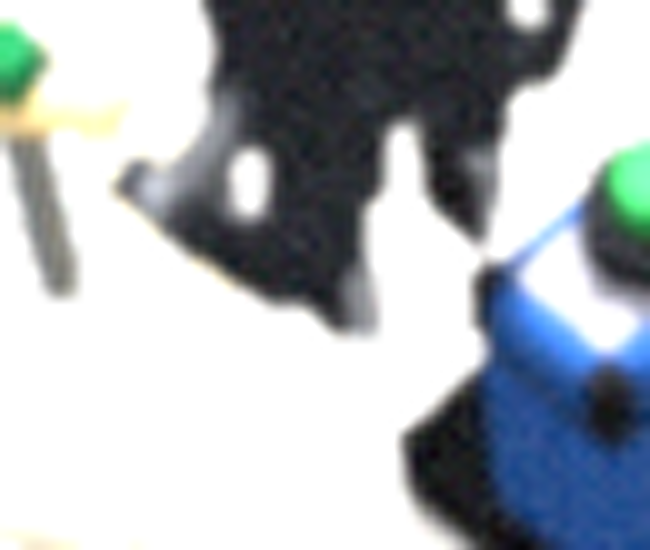

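```bash
python3 -m jog '[[0,0,-1,0,30],[0,0,-2,0,30],[0,0,-3,0,30],[0,0,-4,0,30],[0,0,-5,0,30],[0,0,-6,0,30],[0,0,-7,0,30],[0,0,-8,0,30],[0,0,-9,0,30],[0,0,-10,0,30]]';python3 tq.py; python3 snap.py 7 wrist scene;  python3 -c "
import cv2
a=cv2.imread('pics/scene7.png')[170:225,235:300];cv2.imwrite('pics/s7y.png',cv2.resize(cv2.convertScaleAbs(a,alpha=2.0),None,fx=10,fy=10,interpolation=2))
a=cv2.imread('pics/wrist7.png')[200:400,180:480];cv2.imwrite('pics/w7z.png',cv2.resize(cv2.convertScaleAbs(a,alpha=2.2),None,fx=2.6,fy=2.6,interpolation=2))"
```

```text
time: 14.7
tool_pos: [0.402, -0.213, 0.03]
tcp_rot: [-1.546, 0.329, -0.329]
wrist_force: [0.2, 0.7, -1.2]
width: 0.352
14.7 tau excess [-0.  -1.2 -1.1 -0.   0.   0. ] fit resid [ 0.   0.5 -0.2 -0.4] [ 0.  -0.1 -0.   0.2] [ 0.402 -0.213  0.03 ] [ 0.2  0.7 -1.2] [-0.02  0.11 -0.04]
14.7 [-0.542  0.055  2.232  0.     0.854 -1.694] [ 0.402 -0.213  0.03 ] [ 0.2  0.7 -1.2] [-0.02  0.11 -0.04] [ -0.  -32.1 -29.   -0.    0.    0. ] 0.3524033703079142
```

View pics/s7y.png

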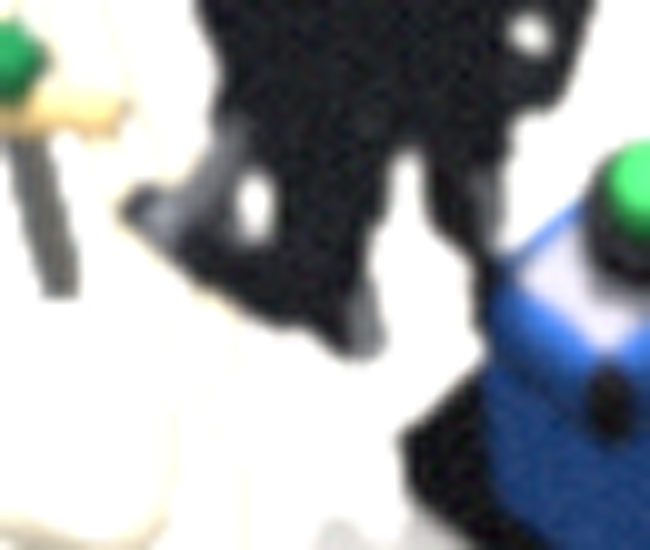

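View pics/w7z.png

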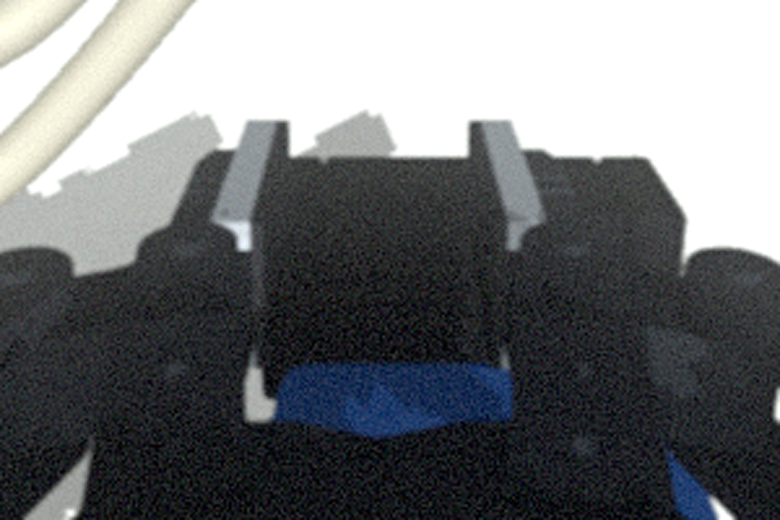

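```bash
python3 -m jog '[[0,0,-1,0,30],[0,0,-2,0,30],[0,0,-3,0,30],[0,0,-4,0,30],[0,0,-4,0,30],[0,0,-5,0,30],[0,0,-5,0,30],[0,0,-6,0,30],[0,0,-6,0,30],[0,0,-7,0,30]]';python3 tq.py; python3 snap.py 8 wrist scene;  python3 -c "
import cv2
a=cv2.imread('pics/scene8.png')[170:225,235:300];cv2.imwrite('pics/s8y.png',cv2.resize(cv2.convertScaleAbs(a,alpha=1.5),None,fx=10,fy=10,interpolation=2))
a=cv2.imread('pics/wrist8.png')[200:400,180:480];cv2.imwrite('pics/w8z.png',cv2.resize(cv2.convertScaleAbs(a,alpha=2.2),None,fx=2.6,fy=2.6,interpolation=2))"
```

```text
time: 16.05
tool_pos: [0.4021, -0.2131, 0.0231]
tcp_rot: [-1.546, 0.328, -0.329]
wrist_force: [-0.2, 0.4, -0.9]
width: 0.352
16.05 tau excess [ 0.  -1.2 -1.1 -0.   0.  -0. ] fit resid [ 0.   0.5 -0.2 -0.4] [ 0.  -0.1 -0.   0.2] [ 0.4021 -0.2131  0.0231] [-0.2  0.4 -0.9] [0.02 0.08 0.  ]
16.05 [-0.542  0.067  2.236  0.     0.838 -1.694] [ 0.4021 -0.2131  0.0231] [-0.2  0.4 -0.9] [0.02 0.08 0.  ] [  0.  -32.4 -28.5  -0.    0.   -0. ] 0.3521926655366041
```

View pics/s8y.png

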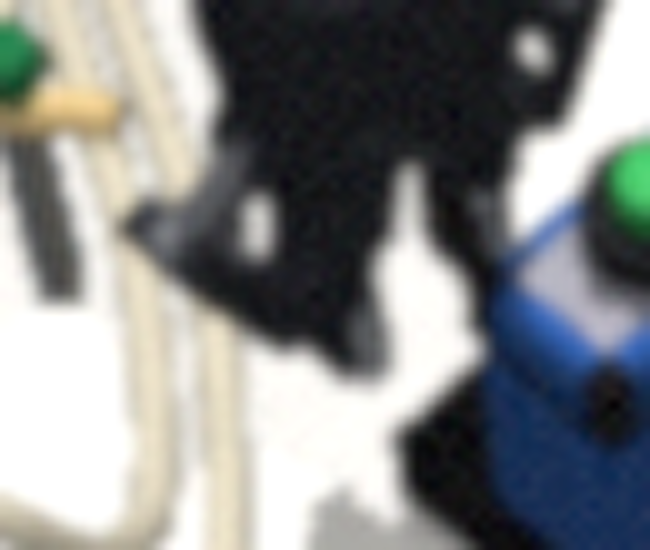

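View pics/w8z.png

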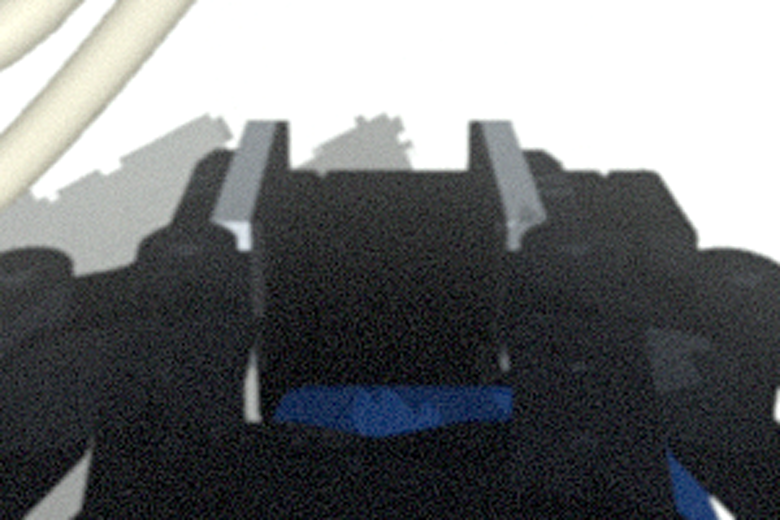

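```bash
python3 - <<'E'
from h import *
p=np.radians(-23.8);R=np.array([[np.cos(p),-np.sin(p)],[np.sin(p),np.cos(p)]]);o=np.array([.4605,-.2192])
W1=ld("wrist1");b=lambda x,y:(240+(x+.5)/3.2-.5,80+(y+.5)/3.2-.5)
S=plane(W1,*b(55,270),0)[:2];A=o+R@np.array([-.008,-.038]);L=(S-A)/.126;print("L per m drop",L)
# check with foot corner rear -y top .028 -> shadow (125,85)?
z=lambda x,y:(180+(x+.5)/2.6-.5,200+(y+.5)/2.6-.5)
for k,t,pts in [("6",(.402,-.213),[(168,115),(345,113)]),("7",(.402,-.213),[(200,112),(370,112)]),("8",(.4021,-.2131),[(215,114),(385,114)])]:
    W=ld("wrist"+k);R2=np.array(R)
    for q in pts:
        s=plane(W,*z(*q),0)[:2];print(k,q,"shadow tool frame",(R.T@(s-t)).round(4),"L tool",(R.T@L).round(3))
# tip ray: rear corners at zoom (247,122),(287,122),(470,122),(512,122)
W=ld("wrist8")
for q in [(247,122),(287,122),(470,122),(512,122)]:
    print(q,[(h,(R.T@(plane(W,*z(*q),h)[:2]-[.4021,-.2131])).round(4).tolist()) for h in (0,.01,.02,.03,.04)])
E
```

```text
L per m drop [ 0.18317866 -0.57870672]
6 (168, 115) shadow tool frame [ 0.0123 -0.048 ] L tool [ 0.401 -0.456]
6 (345, 113) shadow tool frame [ 0.0119 -0.0071] L tool [ 0.401 -0.456]
7 (200, 112) shadow tool frame [ 0.0074 -0.0384] L tool [ 0.401 -0.456]
7 (370, 112) shadow tool frame [ 0.0075 -0.0013] L tool [ 0.401 -0.456]
8 (215, 114) shadow tool frame [ 0.005  -0.0338] L tool [ 0.401 -0.456]
8 (385, 114) shadow tool frame [0.0051 0.002 ] L tool [ 0.401 -0.456]
(247, 122) [(0, [0.0068, -0.0271]), (0.01, [0.0026, -0.0256]), (0.02, [-0.0017, -0.024]), (0.03, [-0.0059, -0.0224]), (0.04, [-0.0102, -0.0209])]
(287, 122) [(0, [0.0069, -0.0187]), (0.01, [0.0026, -0.0176]), (0.02, [-0.0016, -0.0165]), (0.03, [-0.0059, -0.0154]), (0.04, [-0.0102, -0.0143])]
(470, 122) [(0, [0.007, 0.02]), (0.01, [0.0027, 0.0189]), (0.02, [-0.0015, 0.0178]), (0.03, [-0.0058, 0.0168]), (0.04, [-0.0101, 0.0157])]
(512, 122) [(0, [0.007, 0.0288]), (0.01, [0.0027, 0.0273]), (0.02, [-0.0015, 0.0257]), (0.03, [-0.0058, 0.0241]), (0.04, [-0.01, 0.0226])]
```

```bash
python3 -m jog '[[0,0,-0.5,0,30],[0,0,-1,0,30],[0,0,-1.5,0,30],[0,0,-2,0,30],[0,0,-2.5,0,30],[0,0,-3,0,30],[0,0,-3,0,30],[0,0,-3.5,0,30],[0,0,-3.5,0,30],[0,0,-3.5,0,30]]';python3 tq.py
```

```text
time: 17.4
tool_pos: [0.402, -0.213, 0.0196]
tcp_rot: [-1.546, 0.329, -0.329]
wrist_force: [0.6, 1.1, -0.2]
width: 0.35
17.4 tau excess [-0.  -1.2 -1.1 -0.   0.  -0. ] fit resid [ 0.   0.5 -0.2 -0.4] [ 0.  -0.1 -0.   0.2] [ 0.402  -0.213   0.0196] [ 0.6  1.1 -0.2] [ 0.02  0.07 -0.07]
```

```bash
python3 -m jog '[[1,-0.4,0,0,30],[2,-0.9,0,0,30],[3,-1.3,0,0,30],[4,-1.8,0,0,30],[5,-2.2,0,0,30],[6,-2.6,0,0,30],[7,-3.1,0,0,30],[8,-3.5,0,0,30],[9,-4,0,0,30],[10,-4.4,0,0,30]]';python3 tq.py;python3 snap.py 9 wrist scene;  python3 -c "
import cv2
a=cv2.imread('pics/scene9.png')[165:230,235:315];b=cv2.resize(cv2.convertScaleAbs(a,alpha=1.5),None,fx=9,fy=9,interpolation=2);cv2.imwrite('pics/s9y.png',b)
a=cv2.imread('pics/wrist9.png')[200:400,180:480];cv2.imwrite('pics/w9z.png',cv2.resize(cv2.convertScaleAbs(a,alpha=2.2),None,fx=2.6,fy=2.6,interpolation=2))"
```

```text
time: 18.65
tool_pos: [0.4121, -0.2174, 0.0196]
tcp_rot: [-1.546, 0.329, -0.329]
wrist_force: [0.0, -0.4, -0.3]
width: 0.35
18.65 tau excess [-0.  -1.2 -1.1 -0.  -0.  -0. ] fit resid [ 0.   0.5 -0.2 -0.4] [ 0.  -0.1 -0.   0.2] [ 0.4121 -0.2174  0.0196] [ 0.  -0.4 -0.3] [0.01 0.08 0.02]
18.65 [-0.539  0.093  2.216 -0.     0.832 -1.691] [ 0.4121 -0.2174  0.0196] [ 0.  -0.4 -0.3] [0.01 0.08 0.02] [ -0.  -33.7 -28.4  -0.   -0.   -0. ] 0.35027718170680333
```

View pics/s9y.png

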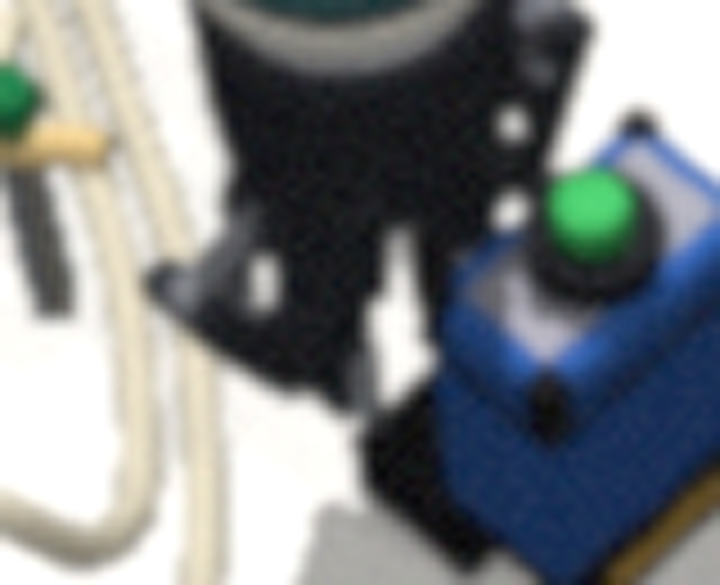

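View pics/w9z.png

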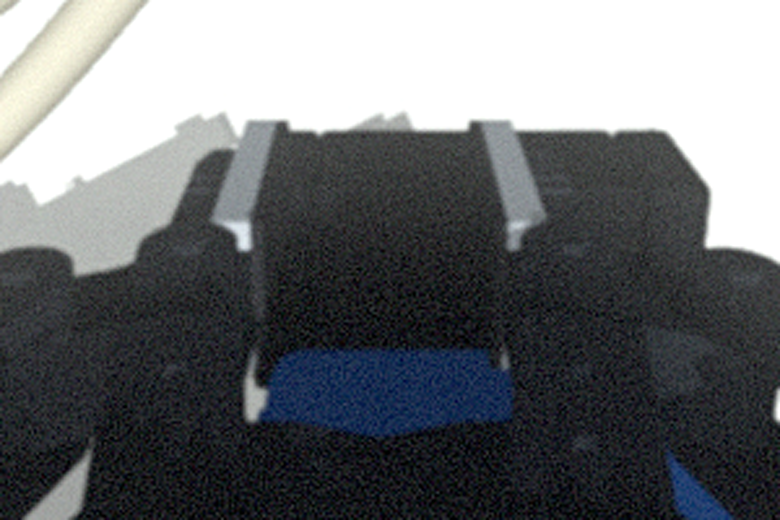

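```bash
python3 -m jog '[[-4,1.8,0,0,30],[-8,3.5,0,0,30],[-10,4.4,0,0,30],[-10,4.4,-1,0,30],[-10,4.4,-2,0,30],[-10,4.4,-3,0,30],[-10,4.4,-4,0,30],[-10,4.4,-4.5,0,30],[-10,4.4,-5,0,30],[-10,4.4,-5,0,30]]';python3 tq.py
```

```text
time: 20.0
tool_pos: [0.402, -0.213, 0.0145]
tcp_rot: [-1.546, 0.329, -0.328]
wrist_force: [-0.0, 0.7, -1.0]
width: 0.352
20.0 tau excess [ 0.  -1.2 -1.2 -0.  -0.   0. ] fit resid [ 0.   0.5 -0.2 -0.4] [ 0.  -0.1 -0.   0.2] [ 0.402  -0.213   0.0145] [-0.   0.7 -1. ] [ 0.02  0.06 -0.04]
```

```bash
python3 -m jog '[[0,0,-0.5,0,30],[0,0,-1,0,30],[0,0,-1.5,0,30],[0,0,-2,0,30],[0,0,-2.5,0,30],[0,0,-3,0,30],[0,0,-3.5,0,30],[0,0,-4,0,30],[0,0,-4.5,0,30],[0,0,-4.5,0,30]]';python3 tq.py;python3 snap.py 10 wrist scene;  python3 -c "
import cv2
a=cv2.imread('pics/scene10.png')[165:230,235:315];b=cv2.resize(cv2.convertScaleAbs(a,alpha=1.5),None,fx=9,fy=9,interpolation=2);cv2.imwrite('pics/s10y.png',b)
a=cv2.imread('pics/wrist10.png')[200:400,180:480];cv2.imwrite('pics/w10z.png',cv2.resize(cv2.convertScaleAbs(a,alpha=2.2),None,fx=2.6,fy=2.6,interpolation=2))"
```

```text
time: 21.25
tool_pos: [0.402, -0.213, 0.01]
tcp_rot: [-1.546, 0.329, -0.328]
wrist_force: [0.2, -0.8, -0.4]
width: 0.352
21.25 tau excess [-0.  -1.2 -1.2 -0.  -0.   0. ] fit resid [ 0.   0.5 -0.2 -0.4] [ 0.  -0.1 -0.   0.2] [ 0.402 -0.213  0.01 ] [ 0.2 -0.8 -0.4] [0.02 0.1  0.02]
21.25 [-0.542  0.089  2.244 -0.     0.809 -1.694] [ 0.402 -0.213  0.01 ] [ 0.2 -0.8 -0.4] [0.02 0.1  0.02] [ -0.  -32.8 -27.8  -0.   -0.    0. ] 0.35187522491452605
```

View pics/s10y.png

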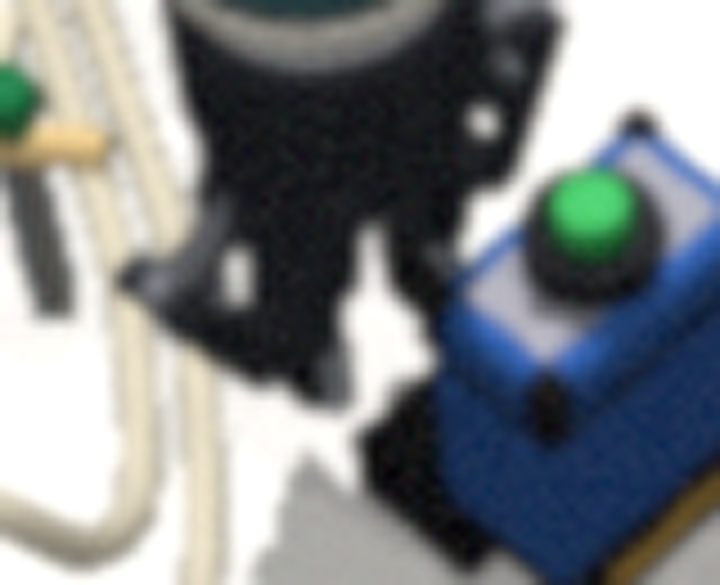

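View pics/w10z.png

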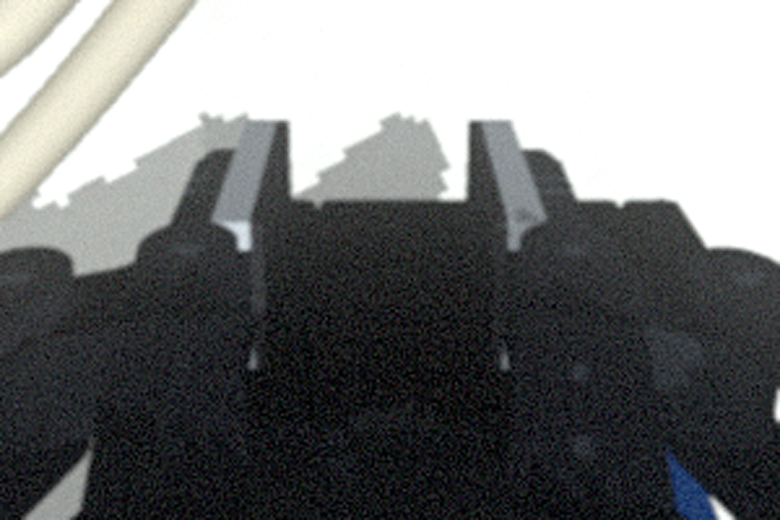

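```bash
python3 -m jog '[[0,0,-1,0,30],[0,0,-2,0,30],[0,0,-3,0,30],[1.5,-0.7,-4,0,30],[3,-1.3,-4,0,30],[4.5,-2,-4,0,30],[6,-2.6,-4,0,30],[7.5,-3.3,-4,0,30],[9,-4,-4,0,30],[10,-4.4,-4,0,30]]';python3 tq.py
```

```text
time: 22.6
tool_pos: [0.4084, -0.2156, 0.0051]
tcp_rot: [-1.544, 0.334, -0.322]
wrist_force: [-10.1, 2.8, 6.9]
width: 0.352
22.6 tau excess [ 0.6  0.1 -5.1  0.5 -3.2  0.1] fit resid [ 0.   0.5 -0.2 -0.4] [ 0.  -0.1 -0.   0.2] [ 0.4084 -0.2156  0.0051] [-10.1   2.8   6.9] [0.55 1.47 0.14]
```

```bash
python3 snap.py 11 wrist scene;  python3 -c "
import cv2
a=cv2.imread('pics/scene11.png')[165:230,235:315];b=cv2.resize(cv2.convertScaleAbs(a,alpha=1.5),None,fx=9,fy=9,interpolation=2);cv2.imwrite('pics/s11y.png',b)
a=cv2.imread('pics/wrist11.png')[200:400,180:480];cv2.imwrite('pics/w11z.png',cv2.resize(cv2.convertScaleAbs(a,alpha=2.2),None,fx=2.6,fy=2.6,interpolation=2))"
```

```text
22.6 [-5.390e-01  1.150e-01  2.226e+00 -1.000e-03  8.080e-01 -1.691e+00] [ 0.4084 -0.2156  0.0051] [-10.1   2.8   6.9] [0.55 1.47 0.14] [  0.6 -32.7 -31.4   0.5  -3.2   0.1] 0.35245989635597524
```

View pics/s11y.png

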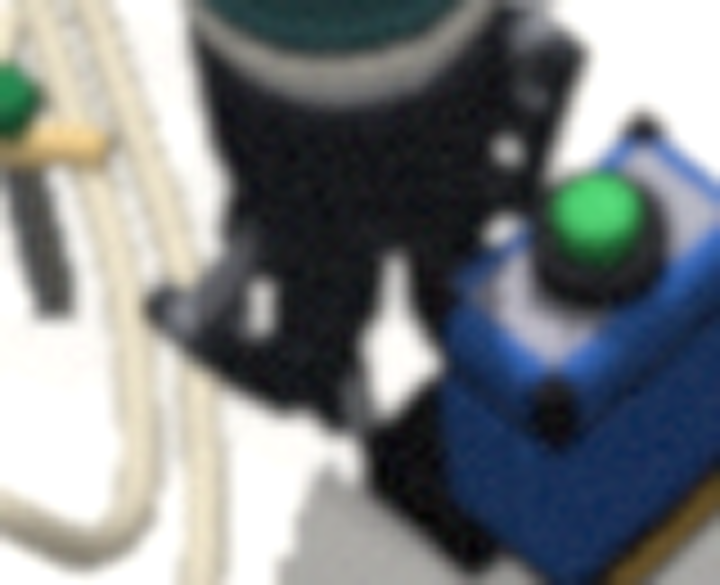

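View pics/w11z.png

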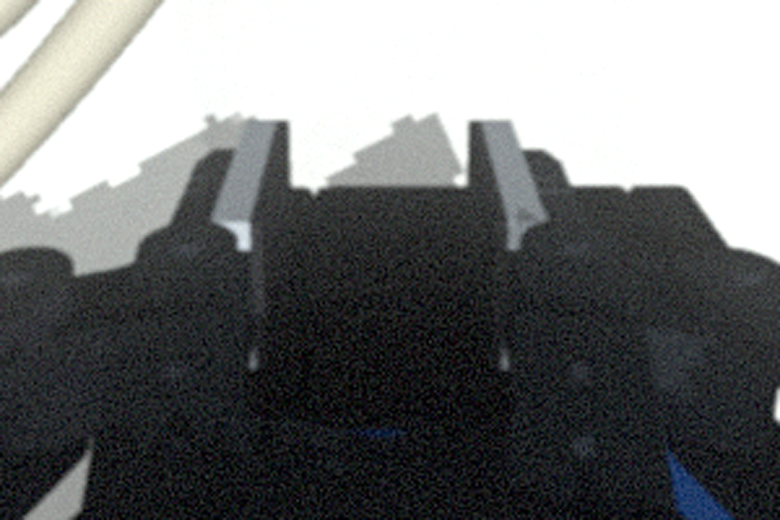

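```bash
python3 -m jog '[[0.9,-0.4,0.5,0,30],[1.8,-0.8,1,0,30],[2.7,-1.2,1.5,0,30],[3.7,-1.6,2,0,30],[4.6,-2,2,0,30],[5.5,-2.4,2,0,30],[6.4,-2.8,2,0,30],[7.3,-3.2,2,0,30],[8.2,-3.6,2,0,30],[9.2,-4,2,0,30]]';python3 tq.py; python3 snap.py 12 scene wrist; cat > pk.py <<'E'
import sys
from h import *
S=ld("scene"+sys.argv[1])
h=cv2.cvtColor(S["pixels"],cv2.COLOR_RGB2HSV);m=cv2.inRange(h,(45,120,60),(80,255,255));m[:170]=0;m[280:]=0;m[:,:270]=0;m[:,360:]=0
n,l,st,ce=cv2.connectedComponentsWithStats(m);i=1+np.argmax(st[1:,4]);X=plane(S,*ce[i],.147)
d=np.array([.544,-.2575]);t=np.radians(-32.3);R=np.array([[np.cos(t),-np.sin(t)],[np.sin(t),np.cos(t)]])
print("button px",ce[i].round(2),st[i,4],"world",X.round(4),"dock frame (home=.014,0):",(R.T@(X[:2]-d)).round(4))
a=S["pixels"][160:280,240:370,::-1];cv2.imwrite(f"pics/sz{sys.argv[1]}.png",cv2.resize(cv2.convertScaleAbs(a,alpha=1.3),None,fx=5,fy=5,interpolation=2))
E
for i in 8 10 11 12; do python3 pk.py $i; done
```

```text
time: 23.95
tool_pos: [0.4212, -0.2214, 0.0081]
tcp_rot: [-1.546, 0.329, -0.329]
wrist_force: [-4.6, 1.9, -3.0]
width: 0.35
23.95 tau excess [ 0.1 -3.2 -5.2  0.2 -1.5  0.1] fit resid [ 0.   0.5 -0.2 -0.4] [ 0.  -0.1 -0.   0.2] [ 0.4212 -0.2214  0.0081] [-4.6  1.9 -3. ] [0.25 0.75 0.12]
23.95 [-0.536  0.13   2.202 -0.     0.81  -1.688] [ 0.4212 -0.2214  0.0081] [-4.6  1.9 -3. ] [0.25 0.75 0.12] [  0.1 -37.1 -31.8   0.2  -1.5   0.1] 0.34987310873096705
button px [300.31 188.  ] 65 world [ 0.4738 -0.2283  0.147 ] dock frame (home=.014,0): [-0.0749 -0.0128]
button px [300.19 187.99] 67 world [ 0.4736 -0.2283  0.147 ] dock frame (home=.014,0): [-0.0751 -0.013 ]
button px [300.84 188.22] 68 world [ 0.4751 -0.2284  0.147 ] dock frame (home=.014,0): [-0.0738 -0.0122]
button px [307.04 193.04] 69 world [ 0.4917 -0.2353  0.147 ] dock frame (home=.014,0): [-0.0561 -0.0092]
```

View pics/sz12.png

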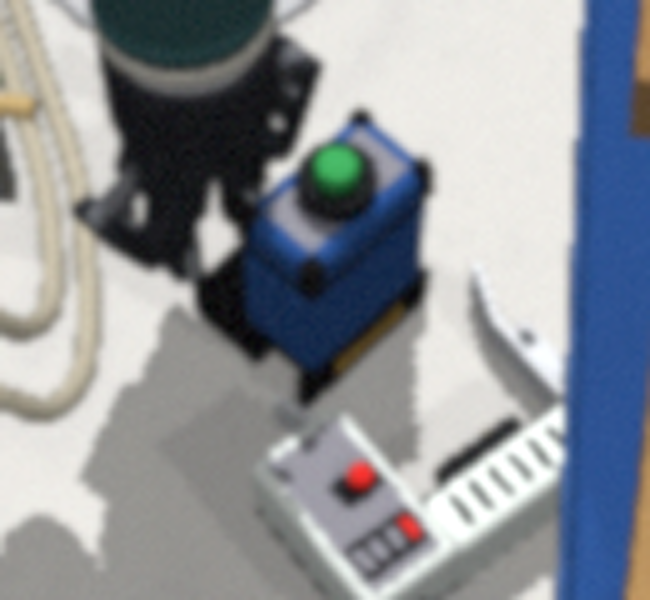

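```bash
python3 -c "
import cv2
a=cv2.imread('pics/wrist12.png')[200:400,180:480];cv2.imwrite('pics/w12z.png',cv2.resize(cv2.convertScaleAbs(a,alpha=3),None,fx=2.6,fy=2.6,interpolation=2))"; python3 tq.py
```

```text
24.05 tau excess [ 0.  -3.  -5.   0.2 -1.4  0.1] fit resid [ 0.   0.5 -0.2 -0.4] [ 0.  -0.1 -0.   0.2] [ 0.4214 -0.2215  0.0081] [-3.4  2.2 -3. ] [0.28 0.73 0.08]
```

View pics/w12z.png

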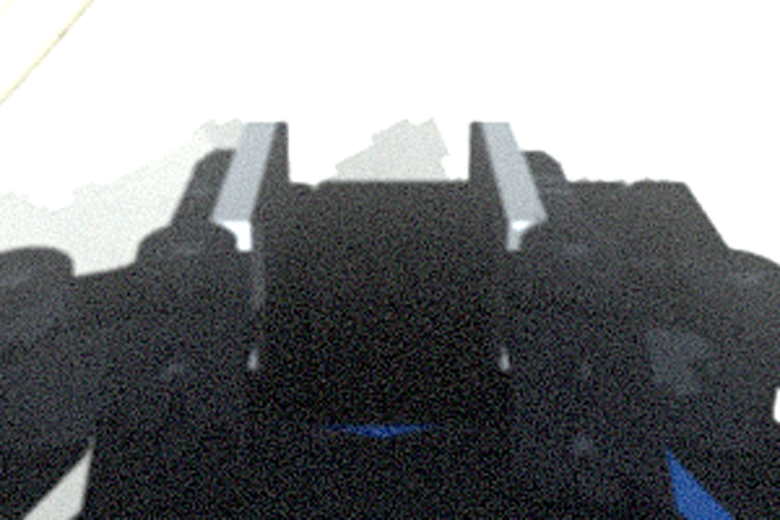

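```bash
python3 -m jog '[[0,0,-1.5,0,30],[0,0,-3,0,30],[3.4,-1.5,-3,0,30],[6.8,-3,-3,0,30],[10.2,-4.5,-3,0,30],[13.6,-6,-3,0,30],[17,-7.5,-3,0,30],[20.4,-9,-3,0,30],[23.8,-10.5,-3,0,30],[27.2,-12,-3,0,30]]';python3 tq.py; python3 snap.py 13 scene wrist;python3 pk.py 13
```

```text
time: 25.3
tool_pos: [0.4481, -0.2332, 0.005]
tcp_rot: [-1.545, 0.329, -0.328]
wrist_force: [-5.8, 3.0, 0.1]
width: 0.355
25.3 tau excess [ 0.1 -2.4 -5.   0.2 -2.   0.1] fit resid [ 0.   0.5 -0.2 -0.4] [ 0.  -0.1 -0.   0.2] [ 0.4481 -0.2332  0.005 ] [-5.8  3.   0.1] [0.35 1.   0.14]
25.3 [-0.529  0.186  2.143 -0.     0.814 -1.681] [ 0.4481 -0.2332  0.005 ] [-5.8  3.   0.1] [0.35 1.   0.14] [  0.1 -39.5 -31.7   0.2  -2.    0.1] 0.35491717385993476
button px [315.39 200.14] 69 world [ 0.5141 -0.2459  0.147 ] dock frame (home=.014,0): [-0.0315 -0.0061]
```

View pics/sz13.png

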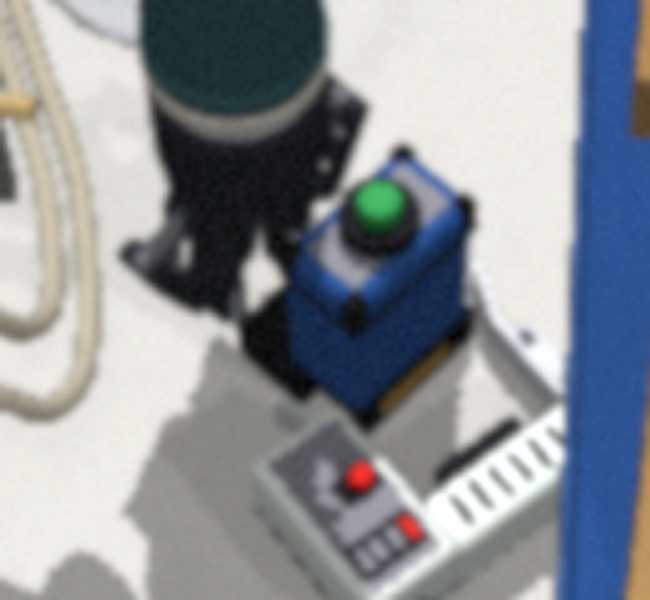

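View pics/wrist13.png

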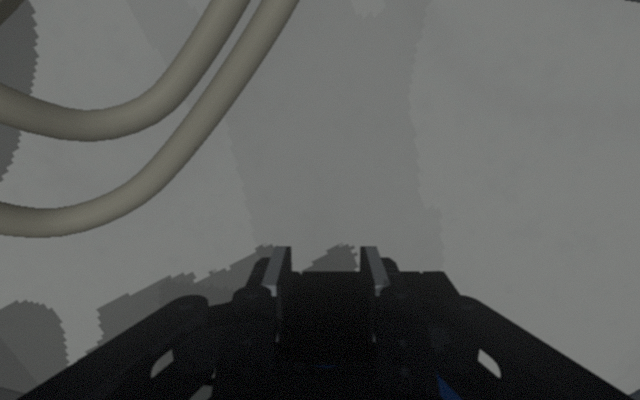

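```bash
python3 -m jog '[[-4.6,2,0,0,36],[-1,10,0,0,50],[2.7,18.5,0,0,50],[2.7,18.5,0,0,50],[5.5,17.3,0,0,50],[7.8,16.2,0,0,50],[9.8,15.2,0,-1,50],[11.6,14.2,0,-2,50],[13.4,13.2,0,-3,50],[15.2,12.2,0,-4,50]]';python3 tq.py; python3 snap.py 14 scene wrist;python3 pk.py 14
```

```text
time: 26.65
tool_pos: [0.4594, -0.2182, 0.0038]
tcp_rot: [-1.533, 0.392, -0.376]
wrist_force: [-11.3, 11.3, 7.4]
width: 0.586
26.65 tau excess [-2.7  0.3 -6.9 -0.8 -4.5  0.3] fit resid [ 0.   0.5 -0.2 -0.4] [ 0.  -0.1 -0.   0.2] [ 0.4594 -0.2182  0.0038] [-11.3  11.3   7.4] [1.7  1.59 0.41]
26.65 [-4.930e-01  1.990e-01  2.129e+00  2.000e-03  8.240e-01 -1.576e+00] [ 0.4594 -0.2182  0.0038] [-11.3  11.3   7.4] [1.7  1.59 0.41] [ -2.7 -37.6 -33.6  -0.8  -4.5   0.3] 0.5855879626029565
button px [316.5  202.12] 72 world [ 0.5179 -0.2497  0.147 ] dock frame (home=.014,0): [-0.0262 -0.0073]
```

View pics/sz14.png

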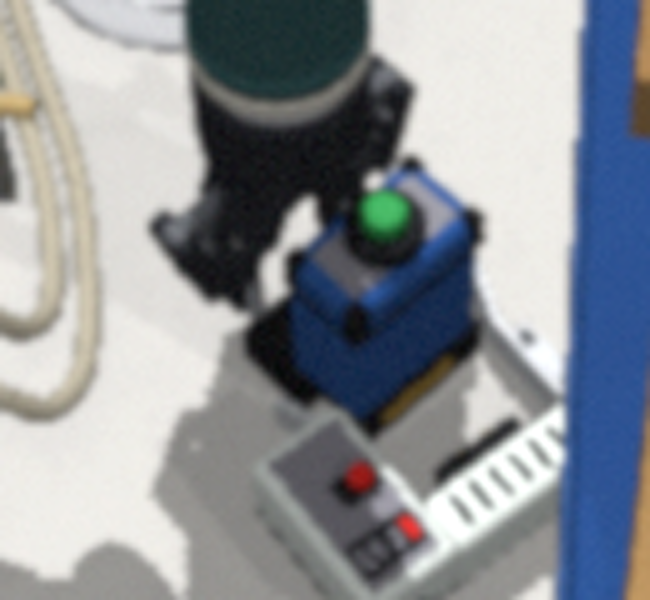

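View pics/wrist14.png

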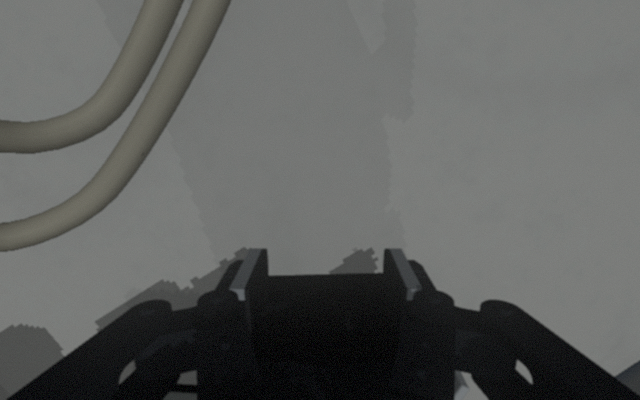

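```bash
python3 -m jog '[[0.5,1,0,0,50],[1.4,1.2,0,0,50],[2.3,0.9,0,-0.5,50],[3.2,0.5,0,-1,50],[4.2,0.2,0,-1.5,50],[5.1,-0.2,0,-2,50],[6,-0.6,0,-2.5,50],[7,-0.9,0,-3,50],[7.9,-1.3,0,-3.5,50],[8.8,-1.6,0,-4,50]]';python3 tq.py; python3 snap.py 15 scene wrist;python3 pk.py 15
```

```text
time: 28.0
tool_pos: [0.4673, -0.2182, 0.0033]
tcp_rot: [-1.521, 0.448, -0.428]
wrist_force: [-8.5, 14.2, 7.2]
width: 0.584
28.0 tau excess [-4.9  0.3 -7.4 -1.8 -4.5  0.4] fit resid [ 0.   0.5 -0.2 -0.4] [ 0.  -0.1 -0.   0.2] [ 0.4673 -0.2182  0.0033] [-8.5 14.2  7.2] [2.35 1.29 0.48]
28.0 [-0.487  0.214  2.112  0.004  0.829 -1.501] [ 0.4673 -0.2182  0.0033] [-8.5 14.2  7.2] [2.35 1.29 0.48] [ -4.9 -38.5 -34.2  -1.8  -4.5   0.4] 0.5843803465580248
button px [319.19 204.13] 69 world [ 0.5248 -0.2523  0.147 ] dock frame (home=.014,0): [-0.019  -0.0059]
```

View pics/sz15.png

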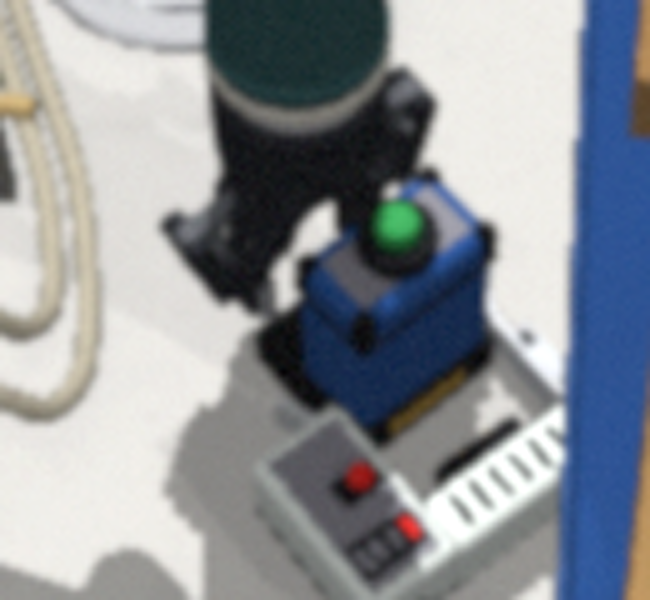

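```bash
python3 -m jog '[[1,2,0,0,50],[2.2,3.8,0,0,50],[3.4,3.5,0,0,50],[4.6,2.8,0,0,50],[5.8,2,0,0,50],[7,1.2,0,0,50],[8.2,0.4,0,0,50],[9.4,-0.4,0,0,50],[10.6,-1.2,0,0,50],[11.8,-2,0,0,50]]';python3 tq.py; python3 snap.py 16 scene wrist;python3 pk.py 16; python3 -c "
import cv2
a=cv2.imread('pics/wrist16.png')[200:400,180:480];cv2.imwrite('pics/w16z.png',cv2.resize(cv2.convertScaleAbs(a,alpha=3),None,fx=2.6,fy=2.6,interpolation=2))"
```

```text
time: 29.35
tool_pos: [0.4808, -0.2228, 0.0035]
tcp_rot: [-1.524, 0.444, -0.432]
wrist_force: [-5.8, 5.7, 0.4]
width: 0.589
29.35 tau excess [-1.2 -2.1 -5.8 -0.4 -2.5  0.1] fit resid [ 0.   0.5 -0.2 -0.4] [ 0.  -0.1 -0.   0.2] [ 0.4808 -0.2228  0.0035] [-5.8  5.7  0.4] [0.88 0.99 0.09]
29.35 [-4.810e-01  2.340e-01  2.086e+00  1.000e-03  8.300e-01 -1.493e+00] [ 0.4808 -0.2228  0.0035] [-5.8  5.7  0.4] [0.88 0.99 0.09] [ -1.2 -42.1 -32.8  -0.4  -2.5   0.1] 0.5887611499805516
button px [323.59 208.18] 71 world [ 0.5366 -0.2585  0.147 ] dock frame (home=.014,0): [-0.0057 -0.0048]
```

View pics/sz16.png

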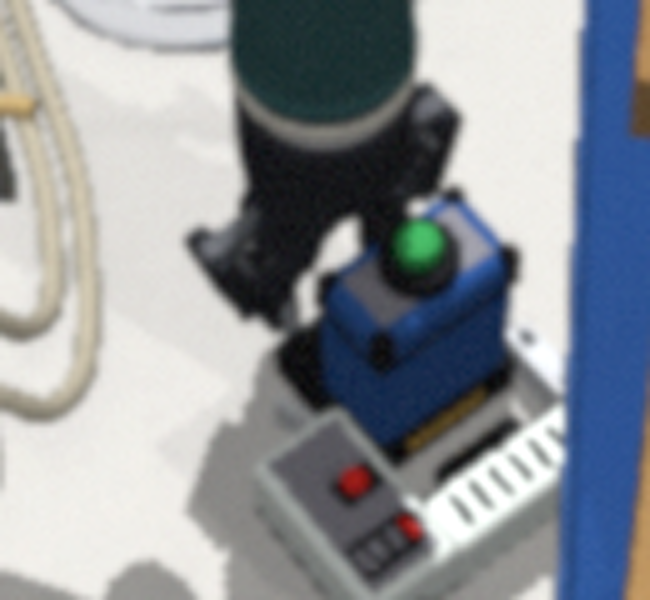

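View pics/w16z.png

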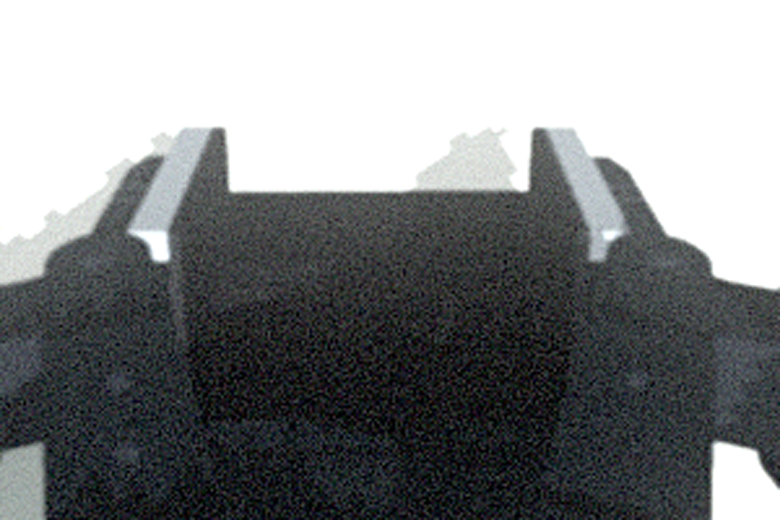

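```bash
python3 -m jog '[[1,-0.6,0,0,50],[2,-1.3,0,0,50],[3,-1.9,0,0,50],[4.1,-2.6,0,0,50],[5.1,-3.2,0,0,50],[6.1,-3.8,0,0,50],[7.1,-4.5,0,0,50],[8.1,-5.1,0,0,50],[9.1,-5.8,0,0,50],[10.1,-6.4,0,0,50]]';python3 tq.py; python3 snap.py 17 scene;python3 pk.py 17
```

```text
time: 30.7
tool_pos: [0.4914, -0.2294, 0.0035]
tcp_rot: [-1.524, 0.443, -0.433]
wrist_force: [-4.6, 3.9, 0.3]
width: 0.586
30.7 tau excess [-1.1 -2.5 -5.5 -0.4 -2.1  0.1] fit resid [ 0.   0.5 -0.2 -0.4] [ 0.  -0.1 -0.   0.2] [ 0.4914 -0.2294  0.0035] [-4.6  3.9  0.3] [0.76 0.85 0.1 ]
30.7 [-4.830e-01  2.530e-01  2.061e+00  1.000e-03  8.350e-01 -1.495e+00] [ 0.4914 -0.2294  0.0035] [-4.6  3.9  0.3] [0.76 0.85 0.1 ] [ -1.1 -43.7 -32.6  -0.4  -2.1   0.1] 0.5856134724767299
button px [327.41 212.24] 71 world [ 0.5472 -0.265   0.147 ] dock frame (home=.014,0): [ 0.0067 -0.0046]
```

```bash
python3 -m jog '[[0.8,-0.5,0,0,50],[1.7,-1.1,0,0,50],[2.5,-1.6,0,0,50],[3.4,-2.1,0,0,50],[4.2,-2.7,0,0,50],[5.1,-3.2,0,0,50],[5.9,-3.7,0,0,50],[6.8,-4.3,0,0,50],[7.6,-4.8,0,0,50],[8.5,-5.3,0,0,50]]';python3 tq.py; python3 snap.py 18 scene;python3 pk.py 18
```

```text
time: 32.0
tool_pos: [0.4985, -0.2339, 0.0034]
tcp_rot: [-1.523, 0.446, -0.43]
wrist_force: [-9.3, 6.7, 4.2]
width: 0.589
32.0 tau excess [-1.3 -0.8 -6.6 -0.5 -3.5  0. ] fit resid [ 0.   0.5 -0.2 -0.4] [ 0.  -0.1 -0.   0.2] [ 0.4985 -0.2339  0.0034] [-9.3  6.7  4.2] [1.1  1.41 0.06]
32.0 [-4.840e-01  2.690e-01  2.040e+00  1.000e-03  8.430e-01 -1.496e+00] [ 0.4985 -0.2339  0.0034] [-9.3  6.7  4.2] [1.1  1.41 0.06] [ -1.3 -43.  -33.8  -0.5  -3.5   0. ] 0.5888755050775917
button px [330.07 215.  ] 70 world [ 0.5544 -0.2693  0.147 ] dock frame (home=.014,0): [ 0.0151 -0.0044]
```

View pics/sz18.png

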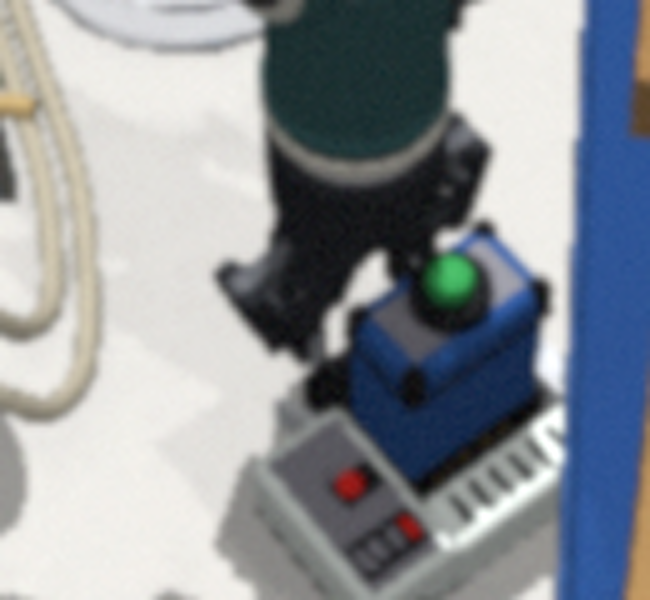

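```bash
python3 -m jog '[[0.4,-0.3,0,0,50],[0.8,-0.5,0,0,50],[1.3,-0.8,0,0,50],[1.7,-1.1,0,0,50],[2.1,-1.3,0,0,50],[2.5,-1.6,0,0,50],[3,-1.9,0,0,50],[3.4,-2.1,0,0,50],[3.8,-2.4,0,0,50],[4.2,-2.7,0,0,50]]';python3 tq.py; python3 snap.py 19 scene;python3 pk.py 19
```

```text
time: 33.3
tool_pos: [0.5015, -0.2357, 0.0034]
tcp_rot: [-1.522, 0.448, -0.428]
wrist_force: [-12.4, 9.6, 9.2]
width: 0.589
33.3 tau excess [-1.9  0.9 -7.8 -0.7 -5.   0. ] fit resid [ 0.   0.5 -0.2 -0.4] [ 0.  -0.1 -0.   0.2] [ 0.5015 -0.2357  0.0034] [-12.4   9.6   9.2] [1.49 1.98 0.  ]
33.3 [-4.850e-01  2.760e-01  2.031e+00  1.000e-03  8.480e-01 -1.497e+00] [ 0.5015 -0.2357  0.0034] [-12.4   9.6   9.2] [1.49 1.98 0.  ] [ -1.9 -41.7 -35.1  -0.7  -5.    0. ] 0.5890933989878259
button px [331.04 216.16] 70 world [ 0.5571 -0.2712  0.147 ] dock frame (home=.014,0): [ 0.0184 -0.0045]
```

View pics/sz19.png

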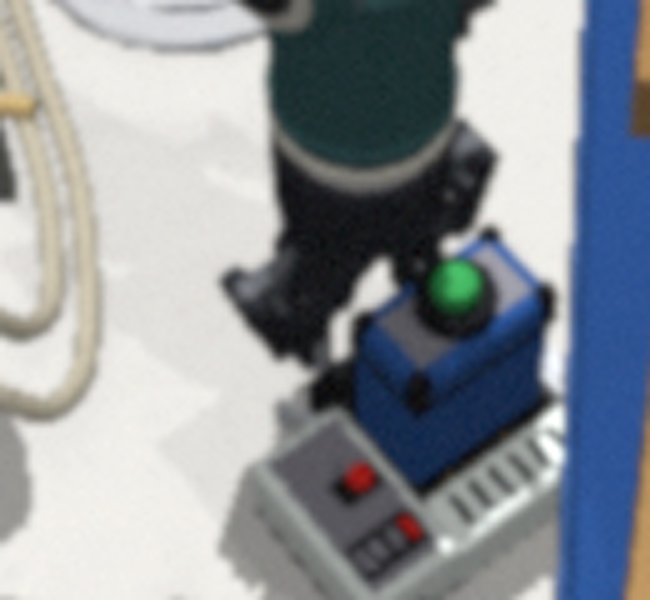

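```bash
cat > knob.py <<'E'
import sys
from h import *
for k in sys.argv[1:]:
    S=ld("scene"+k);h=cv2.cvtColor(S["pixels"],cv2.COLOR_RGB2HSV);m=cv2.inRange(h,(0,150,80),(8,255,255))|cv2.inRange(h,(172,150,80),(180,255,255));m[:240]=0;m[275:]=0;m[:,:295]=0;m[:,330:]=0
    n,l,st,ce=cv2.connectedComponentsWithStats(m);print(k,[(c.round(2).tolist(),int(s[4])) for c,s in zip(ce[1:],st[1:]) if s[4]>5])
E
python3 knob.py 0 8 12 15 16 17 18 19
```

```text
0 [([311.84, 254.84], 19), ([321.75, 264.88], 8)]
8 [([311.78, 255.13], 23), ([321.38, 265.0], 13)]
12 [([311.78, 255.13], 23), ([321.5, 265.0], 14)]
15 [([311.84, 254.84], 19), ([321.2, 265.07], 15)]
16 [([310.25, 255.75], 20), ([321.45, 265.0], 11)]
17 [([309.26, 256.37], 19), ([321.3, 264.8], 10)]
18 [([309.26, 256.37], 19), ([321.45, 264.82], 11)]
19 [([311.7, 254.85], 20), ([321.6, 264.8], 10)]
```

```bash
python3 -m jog '[[-4,2.6,0,0,50],[-10,6.5,0,0,50],[-17,11,0,0,50],[-25,16,2,0,40],[-25,16,40,0,20],[-25,16,100,0,0],[-25,16,160,0,0],[-25,16,220,0,0],[-25,16,235,0,0],[-25,16,235,0,0]]';python3 tq.py; python3 snap.py 20 scene wrist top;python3 pk.py 20; python3 knob.py 20
```

```text
time: 34.6
tool_pos: [0.4824, -0.2234, 0.2412]
tcp_rot: [-1.527, 0.436, -0.44]
wrist_force: [-0.7, 0.5, -1.6]
width: 0.001
34.6 tau excess [ 0.  -2.5 -2.3  0.   0.1  0. ] fit resid [ 0.   0.5 -0.2 -0.4] [ 0.  -0.1 -0.   0.2] [ 0.4824 -0.2234  0.2412] [-0.7  0.5 -1.6] [-0.    0.07 -0.01]
34.6 [-0.481 -0.024  1.884 -0.     1.279 -1.493] [ 0.4824 -0.2234  0.2412] [-0.7  0.5 -1.6] [-0.    0.07 -0.01] [  0.  -37.4 -38.6   0.    0.1   0. ] 0.0011946962433871794
button px [330.78 216.17] 76 world [ 0.5566 -0.2714  0.147 ] dock frame (home=.014,0): [ 0.0181 -0.005 ]
20 [([311.72, 254.83], 18), ([321.75, 264.88], 8)]
```

View pics/wrist20.png

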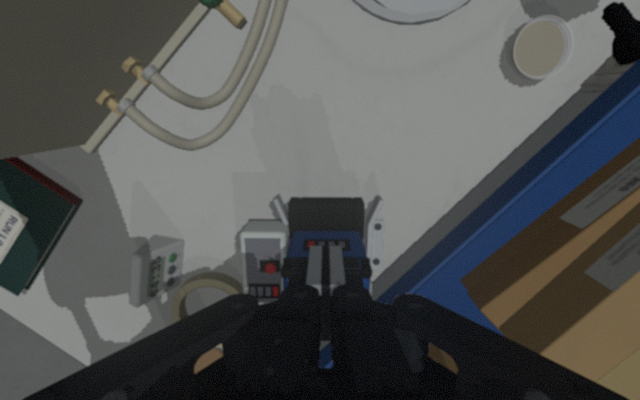

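View pics/sz20.png

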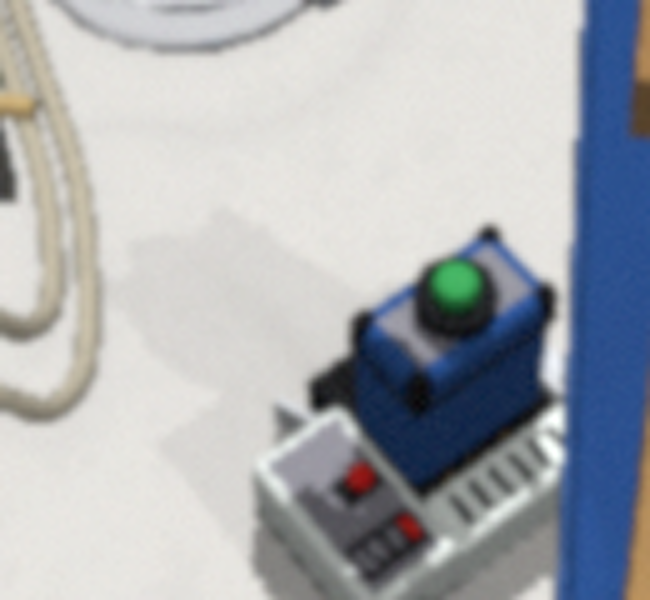

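View pics/top20.png

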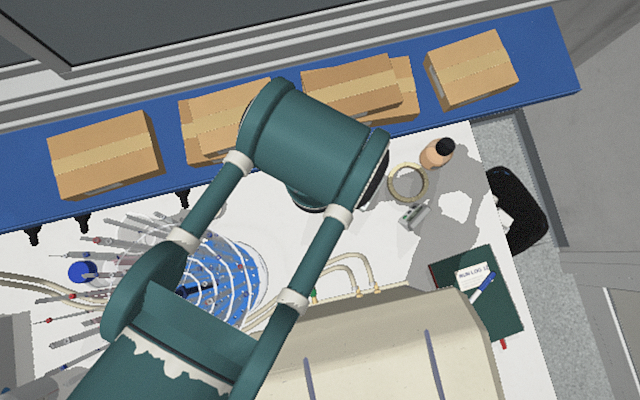

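```bash
python3 - <<'E'
from h import *
W=ld("wrist20");t=np.radians(-32.3);u=np.array([np.cos(t),np.sin(t)]);v=np.array([-u[1],u[0]]);T=np.array([.4824,-.2234])
a=plane(W,290,199,0)[:2];b=plane(W,362,199,0)[:2];m=(a+b)/2
print("rear mid",m.round(4),np.linalg.norm(b-a),np.degrees(np.arctan2(*(b-a)[::-1]))-90,"button est",(m+.052*u).round(4),"lateral vs TCP",(m-T)@v)
# scene corrected
print("rel scene est", (np.array([.4723,-.2248])+np.array([.5566-.4737,-.2714+.2283])).round(4))
B=np.array([.5555,-.268])
print("tip px: rows for tip z offsets",[ (d,np.round(proj(W,[*(T-.011*u),.2412-d])).tolist()) for d in (-.02,-.01,0,.01,.025)])
E
```

```text
rear mid [ 0.5148 -0.242 ] 0.0840125541695147 -31.97260289886416 button est [ 0.5588 -0.2698] lateral vs TCP 0.0015992708505243973
rel scene est [ 0.5552 -0.2679]
tip px: rows for tip z offsets [(-0.02, [324.0, 252.0]), (-0.01, [324.0, 243.0]), (0, [324.0, 235.0]), (0.01, [324.0, 228.0]), (0.025, [324.0, 218.0])]
```

```bash
python3 -m jog '[[20,-12,0,0,0],[45,-27,0,0,0],[65,-40,0,0,0],[74,-45,-5,0,0],[74,-45,-20,0,0],[74,-45,-32,0,0],[74,-45,-42,0,0],[74,-45,-50,0,0],[74,-45,-56,0,0],[74,-45,-60,0,0]]';python3 tq.py; python3 snap.py 21 scene wrist;python3 pk.py 21; python3 knob.py 21
```

```text
time: 36.0
tool_pos: [0.556, -0.2682, 0.18]
tcp_rot: [-1.526, 0.437, -0.438]
wrist_force: [-0.5, -0.8, -0.1]
width: 0.001
36.0 tau excess [ 0.  -0.8 -0.7 -0.   0.   0. ] fit resid [ 0.   0.5 -0.2 -0.4] [ 0.  -0.1 -0.   0.2] [ 0.556  -0.2682  0.18  ] [-0.5 -0.8 -0.1] [-0.01  0.08  0.  ]
36.0 [-0.49   0.183  1.776  0.     1.183 -1.502] [ 0.556  -0.2682  0.18  ] [-0.5 -0.8 -0.1] [-0.01  0.08  0.  ] [  0.  -45.8 -35.5  -0.    0.    0. ] 0.0011308628071985058
button px [330.86 216.25] 76 world [ 0.5569 -0.2715  0.147 ] dock frame (home=.014,0): [ 0.0184 -0.005 ]
21 [([311.84, 254.84], 19), ([321.45, 264.82], 11)]
```

View pics/sz21.png

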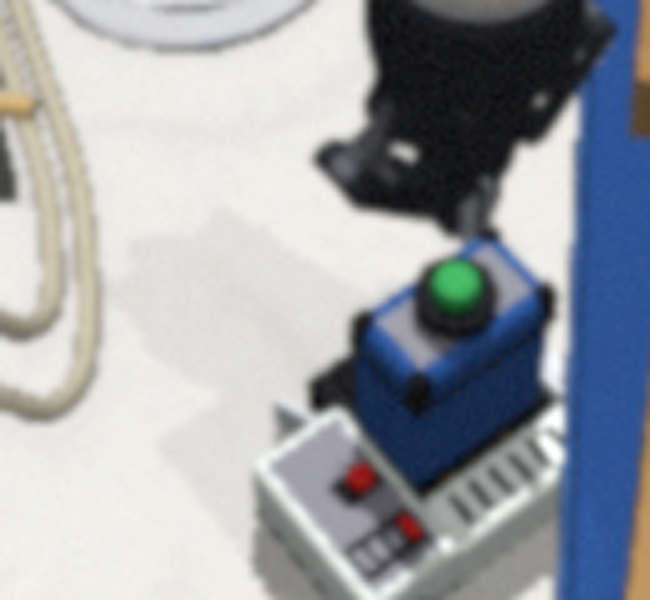

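View pics/wrist21.png

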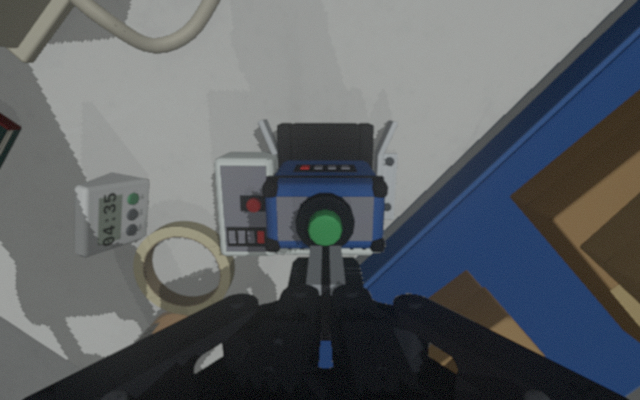

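```bash
python3 - <<'E'
from h import *
W=ld("wrist21");h=cv2.cvtColor(W["pixels"],cv2.COLOR_RGB2HSV);m=cv2.inRange(h,(45,100,50),(80,255,255));m[:,:290]=0;m[:,360:]=0;m[:200]=0;m[270:]=0
M=cv2.moments(m,True);g=(M["m10"]/M["m00"],M["m01"]/M["m00"]);x,y,w,hh=cv2.boundingRect(m)
c=(x+w/2-.5,y+w/2-.5);print(g,(x,y,w,hh),M["m00"],[plane(W,*p,.148).round(4) for p in (g,c)])
E
```

```text
(324.8045634920635, 227.58234126984127) (308, 209, 35, 37) 1008.0 [array([ 0.555 , -0.2671,  0.148 ]), array([ 0.5543, -0.2665,  0.148 ])]
```

```bash
python3 -m jog '[[-1,1,-5,0,0],[-1,1,-10,0,0],[-1,1,-15,0,0],[-1,1,-19,0,0],[-1,1,-23,0,0],[-1,1,-26,0,0],[-1,1,-29,0,0],[-1,1,-31,0,0],[-1,1,-33,0,0],[-1,1,-35,0,0]]';python3 tq.py; python3 snap.py 22 scene; python3 pk.py 22
```

```text
time: 37.35
tool_pos: [0.5551, -0.2672, 0.1451]
tcp_rot: [-1.526, 0.437, -0.438]
wrist_force: [-0.5, 0.7, -1.5]
width: 0.001
37.35 tau excess [-0.  -0.9 -0.8 -0.   0.  -0. ] fit resid [ 0.   0.5 -0.2 -0.4] [ 0.  -0.1 -0.   0.2] [ 0.5551 -0.2672  0.1451] [-0.5  0.7 -1.5] [0.04 0.07 0.02]
37.35 [-0.489  0.209  1.812  0.     1.12  -1.501] [ 0.5551 -0.2672  0.1451] [-0.5  0.7 -1.5] [0.04 0.07 0.02] [ -0.  -46.4 -34.6  -0.    0.   -0. ] 0.0012348332887486147
button px [330.5  217.92] 38 world [ 0.5574 -0.2755  0.147 ] dock frame (home=.014,0): [ 0.021 -0.008]
```

View pics/sz22.png

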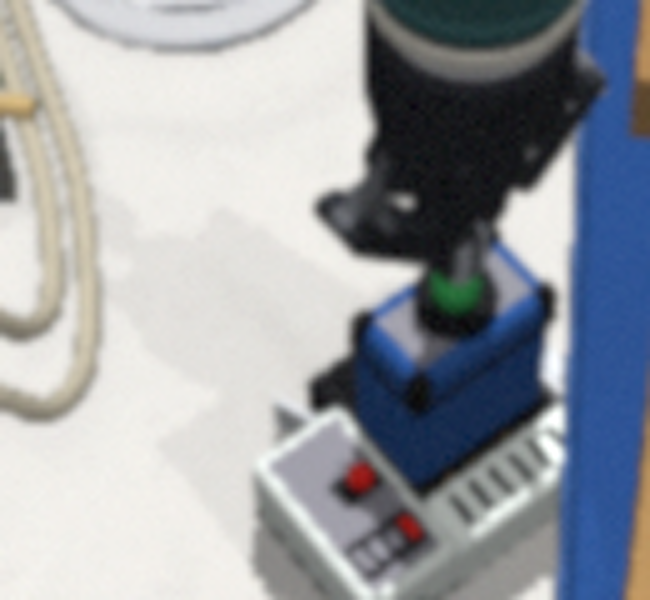

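Not touching yet; continue slowly.

```bash
python3 -m jog '[[0,0,-1,0,0],[0,0,-2,0,0],[0,0,-3,0,0],[0,0,-4,0,0],[0,0,-5,0,0],[0,0,-6,0,0],[0,0,-7,0,0],[0,0,-8,0,0],[0,0,-9,0,0],[0,0,-10,0,0]]';python3 tq.py
```

```text
time: 38.65
tool_pos: [0.555, -0.2672, 0.1352]
tcp_rot: [-1.526, 0.438, -0.438]
wrist_force: [-1.0, 1.2, 1.3]
width: -0.001
38.65 tau excess [-0.   0.1 -0.4  0.  -0.3 -0. ] fit resid [ 0.   0.5 -0.2 -0.4] [ 0.  -0.1 -0.   0.2] [ 0.555  -0.2672  0.1352] [-1.   1.2  1.3] [0.06 0.22 0.  ]
```

```bash
python3 -m jog '[[0,0,-1,0,0],[0,0,-2,0,0],[0,0,-3,0,0],[0,0,-4,0,0],[0,0,-5,0,0],[0,0,-5.5,0,0],[0,0,-6,0,0],[0,0,-6.5,0,0],[0,0,-7,0,0],[0,0,-7.5,0,0]]';python3 tq.py;python3 snap.py 23 scene
```

```text
time: 39.9
tool_pos: [0.5556, -0.2675, 0.1297]
tcp_rot: [-1.526, 0.436, -0.439]
wrist_force: [-4.4, 2.1, 13.6]
width: 0.001
39.9 tau excess [-0.1  7.   3.   0.  -1.8 -0. ] fit resid [ 0.   0.5 -0.2 -0.4] [ 0.  -0.1 -0.   0.2] [ 0.5556 -0.2675  0.1297] [-4.4  2.1 13.6] [0.5  0.88 0.04]
39.9 [-0.489  0.223  1.825 -0.     1.092 -1.501] [ 0.5556 -0.2675  0.1297] [-4.4  2.1 13.6] [0.5  0.88 0.04] [ -0.1 -38.7 -30.3   0.   -1.8  -0. ] 0.0014356724048481028
```

```bash
python3 -m jog '[[0,0,-0.5,0,0],[0,0,-1,0,0],[0,0,-1.5,0,0],[0,0,-2,0,0],[0,0,-2,0,0],[0,0,-2,0,0],[0,0,-2,0,0],[0,0,-2,0,0],[0,0,-2,0,0],[0,0,-2,0,0]]';python3 tq.py;python3 snap.py 24 scene; python3 pk.py 24
```

```text
time: 41.2
tool_pos: [0.5565, -0.268, 0.1298]
tcp_rot: [-1.527, 0.435, -0.441]
wrist_force: [-6.2, 3.0, 18.6]
width: -0.004
41.2 tau excess [-0.2 10.2  4.9 -0.  -2.3 -0. ] fit resid [ 0.   0.5 -0.2 -0.4] [ 0.  -0.1 -0.   0.2] [ 0.5565 -0.268   0.1298] [-6.2  3.  18.6] [ 0.55  1.11 -0.08]
41.2 [-0.489  0.223  1.825 -0.     1.089 -1.501] [ 0.5565 -0.268   0.1298] [-6.2  3.  18.6] [ 0.55  1.11 -0.08] [ -0.2 -35.5 -28.4  -0.   -2.3  -0. ] -0.004316701431008407
button px [329.5 221. ] 2 world [ 0.5578 -0.2829  0.147 ] dock frame (home=.014,0): [ 0.0253 -0.0141]
```

View pics/sz24.png

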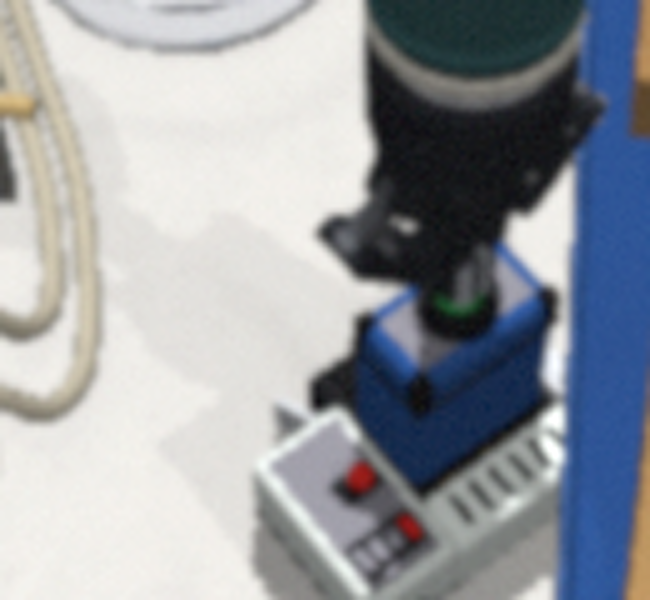

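```bash
python3 -m jog '[[0,0,3,0,0],[0,0,8,0,0],[0,0,15,0,0],[0,0,30,0,0],[0,0,60,0,0],[0,0,100,0,0],[-20,12,120,0,0],[-50,30,130,0,0],[-70,43,130,0,0],[-70,43,130,0,0]]';python3 tq.py;python3 snap.py 25 scene wrist; python3 pk.py 25; python3 knob.py 25
```

```text
time: 42.5
tool_pos: [0.4843, -0.2237, 0.2565]
tcp_rot: [-1.526, 0.436, -0.438]
wrist_force: [-0.8, 0.3, -0.2]
width: 0.001
42.5 tau excess [ 0.1 -1.6 -0.1  0.   0.2  0. ] fit resid [ 0.   0.5 -0.2 -0.4] [ 0.  -0.1 -0.   0.2] [ 0.4843 -0.2237  0.2565] [-0.8  0.3 -0.2] [-0.02  0.03  0.02]
42.5 [-0.479 -0.028  1.859  0.     1.309 -1.492] [ 0.4843 -0.2237  0.2565] [-0.8  0.3 -0.2] [-0.02  0.03  0.02] [  0.1 -36.6 -36.7   0.    0.2   0. ] 0.0005035646560696253
button px [330.76 216.1 ] 72 world [ 0.5566 -0.2712  0.147 ] dock frame (home=.014,0): [ 0.018  -0.0049]
25 [([311.72, 254.83], 18), ([321.75, 264.88], 8)]
```

View pics/sz25.png

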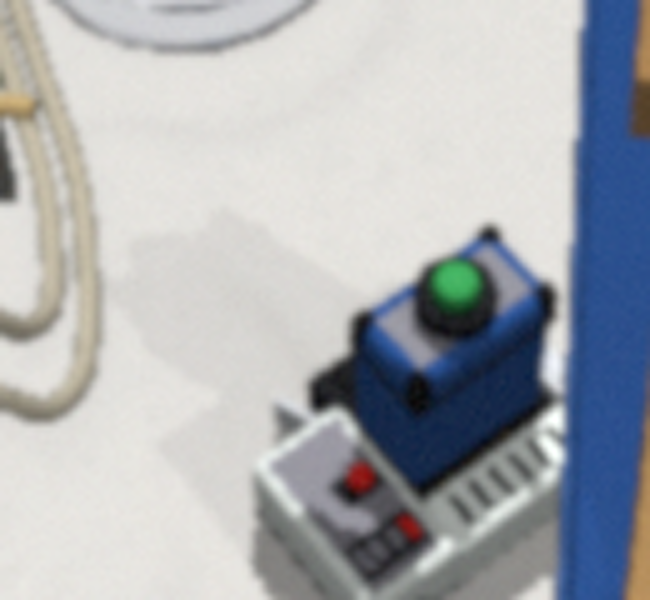

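View pics/scene25.png

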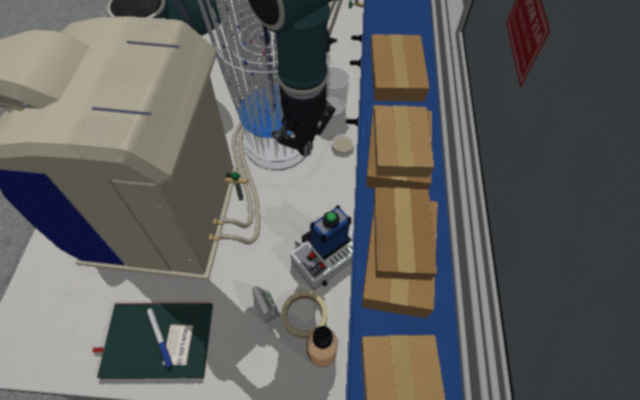

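View pics/wrist25.png

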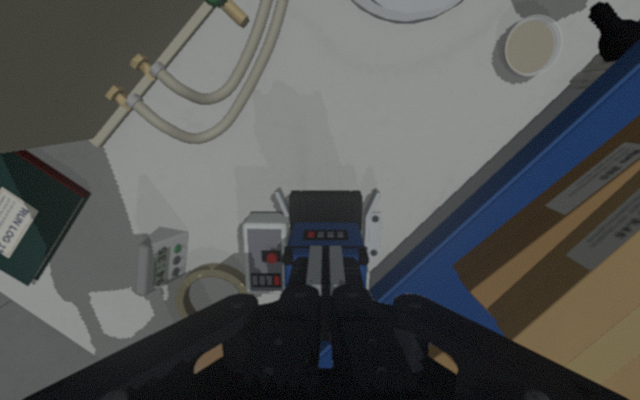

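```bash
python3 -c "
from workcell import bot
print(bot.finish_job())"
```

```text
the job is handed in; nothing more can be done
None
```

The battery pack is docked and latched, the green button was pressed fully in and released, and I handed the job in at about 42.5 s of the 66 s. It reported no verdict.

**Docking:** I pushed low on the foot's rear face: first with the hand set to one side to keep the forearm off the pipette stand, then with both fingers, turned to the dock's angle. The wrist saw at most about 18 N in this phase. The latch knob moved about 3 px as the foot passed and then returned to its starting pixel (311.7, 254.8). It was still there after the button press. The foot's rear edge lay at -32.0°, against about -32.3° for the dock.

**Button:** The fingertips stopped dead at 18.6 N and moved no lower on a further 2 mm command, so the button was at its end. After release it stood out again, and the pack had not moved.

**At hand-in:** The wrist force was near zero, nothing was being touched, and the timer, tape roll and petri dish looked to be where they started.

**Checks that disagreed:**
- **Fingertip height:** the tips ended higher than the stated 25 mm ahead of the TCP. They seem to lie about level with it or slightly behind, so I set the push and press heights from images and force.
- **Button position:** the scene camera put the docked button 4 to 5 mm off its expected home in x and y, which I take as calibration and dock-estimate error. The wrist camera put it within about 2 mm.
- **Pack tilt:** early in the push a 2 mm rise of the tool dragged the rear of the pack up slightly. I set it straight back down and it stayed upright.

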